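Snap a filter clip shut in the held pliers

TASK

The filter stands loose in its bracket, because the bracket's hinged clip band is still open. Push the bracket along the bench, without lifting it, until both ears of the clip stand between the jaws of the pliers held in the small vice; then press the pliers' free handle home until the clip snaps shut, and let the handle spring fully open again. The filter must stay upright in its bracket and the clip shut; leave the other things on the bench where they lie.

Things in the scene. Friction and masses are not known exactly. Their poses are not given: they have to be found in the camera images.
- filter_bracket: Loose sheet-steel filter bracket, 0.35 kg; with the filter 0.63 kg, slides at 3 to 7 N. Origin on its underside below the filter's axis; +x points to the clip ears, z up. Foot plate x -49 to +37 mm, y -47 to +47, 6 thick. Round the filter a ring, 39 outer radius, z 26 to 50: the -y half is fixed, the +y half is the hinged clip band
- mounting_face (a point): centre of the outer side of the bracket's upright flat back plate (94 mm wide, 56 high, 4 thick), at x = -49, y = 0, z = 28 mm of the bracket; axes as the bracket's; push here towards the bracket's +x
- clip_ears (a point): midway between the two ears when shut, at x = 50, y = 0, z = 38 mm of the bracket; axes as the bracket's. Ears: upright 3 mm sheet, x 36 to 62, z 26 to 50; outer side of the fixed ear at y = -5, of the band's ear at y = +5 shut, +17 at its tip when open. Over the ears a spring catch and its hook, z 46 to 62, y -25 to +17
- clip_band (a joint): opening of the hinged clip band, rad: 0.12 open (a light spring takes it there), 0.02 or less once its hook has snapped behind the spring catch, which yields at about 20 N on the ear, 10 to 15 N on the pliers' handle
- fuel_filter: white fuel filter canister, 67 mm across, 79 high, 0.28 kg, stands loose on the bracket's foot (its top 85 mm above the bench); origin under its centre
- held_pliers: Flat-nosed steel pliers lying level with one handle clamped in a small grey vice, fixed to the bench. Origin on the bench under the pivot; +x points out of the mouth, z up. The clamped handle and vice are on the -y side, x -160 to -40 mm, y -120 to -5, up to 48 high; the free handle is on the +y side. Jaws z 30 to 44, ending at x = 72
- pliers_pivot (a point): the pliers' vertical hinge axis, 37 mm above the bench; axes as held_pliers. Where the bracket belongs: its +x opposite to the pliers' +x, its origin 113 to 122 mm out from here along +x and 0 to 6 mm to the -y side (3 is best): the fixed ear then stands inside the fixed jaw, the band's ear inside the moving jaw
- pliers_mouth (a point): middle of the closed jaws' gripping faces, 62 mm from the pivot along +x, 37 mm above the bench; axes as held_pliers. The fixed jaw's inner face lies at y = +5 mm, its outer side at +15; the moving jaw's inner face at y = -5 closed, about -26 open (it turns 0.36 rad about the pivot)
- handle_grip (a point): centre of the free handle's black round grip (15 mm thick, z 29 to 45) where to press it, 133 mm from the pivot; moves with the handle. At the pliers' x -130, y +26 mm when closed; open it is turned 0.36 rad about the pivot, outward. Nearly straight from 45 mm nearer the pivot to 20 beyond. Press from outside towards the clamped handle
- pliers_handle (a joint): how far the free handle is pressed, rad: 0 open (a spring returns it, 1.5 to 4 N at the grip), 0.36 jaws closed on the shut ears, 0.385 end stop; the catch snaps at about 0.3 to 0.36
- steel_pulley: bystander: grey steel belt pulley lying flat, 79 mm across, 32 high; origin under its centre
- chain_sprocket: bystander: grey toothed chain wheel lying flat, 90 mm across, 20 high; origin under its centre
- ball_bearing: bystander: steel ball bearing lying flat, 52 mm across, 15 high; origin under its centre
- hex_bolt: bystander: big hexagon-head bolt lying, 112 mm long along its y, 31 wide, 27 high; origin under its centre
- open_spanner: bystander: flat steel spanner lying, 247 mm long along its y, 43 wide, 9 high; origin under its centre
- brass_tee: bystander: brass pipe tee lying, 42 x 60 mm, 26 high; origin under its centre
- tape_measure: bystander: tape measure standing on edge, 35 (x) x 75 (y) mm, 67 high; origin under its centre
Things that resemble listed ones, but are neither listed nor needed, are in the scene too. What is shaped like the filter_bracket but brown is not meant.

How it is judged:
By the outcome, as a careful person would: the job done as asked, in the order asked, and still so for the second after the job is handed in, with the robot touching nothing.
It also fails if it takes over 67 s, if anything falls off the work surface, if the arm or the gripper's body presses on something with over 40 N, if the wrist force passes 120 N, or if a joint passes its speed limit or range.

ROBOT

A 6-joint arm with a two-finger parallel gripper is mounted at the origin on a cart in front of the work surface, level with it; the furniture and walls round the work are solid. World frame = base frame: x ahead of the robot, y to its left, z up, the work surface at z = 0. Lengths are in mm, angles in rad, forces in N, time in s.
With the tool pointing down it reaches from about 350 to 975 mm from the base axis. Payload 7.1 kg.
Tool frame: the origin (TCP) lies between the finger pads; the fingertips stand 22 mm ahead of it and the grasp point (between the pads) lies 3 mm ahead of it; z points along the fingers, y is the direction in which the jaws open and shut (so a half turn about z gives the same grasp; the last joint's range is limited). The gripper opens to 88 mm and grips with 3 to 60 N. Pads are 20 mm wide; open, the fingers measure 115 mm over their backs; the gripper's body (75 mm by 178 mm) begins 61 mm behind the grasp point.
Start: joints at [-1.248, 0.423, 1.63, -0, 1.089, -0.019], TCP at [209.507, -588.822, 219.775] pointing down, gripper open.
Joint ranges: [-3, 3], [-0.9, 2.11], [0.09, 2.58], [-1.31, 4.45], [0.11, 2.69], [-2.54, 2.54]. Speed limits (rad/s): [2.39, 2.39, 3.01, 3.14, 3.14, 3.14].

INTERFACE

Orientations are given as a unit quaternion [x, y, z, w].
In Python, from plant import r, optics gives the robot as it stands. The module is installed in compiled form; this text tells all that it offers.
- The arm moves only by the tool step_arm, never from a script. Its argument "motion" is a list that holds one entry, the list of rows, each a list of 5 numbers: the shift along the tool's x, y, z in m, then the turn about the tool's z in degrees, then the opening, from 0 (shut) to 1 (fully open). In form: [[[x, y, z, twist, jaw], ...]]. A call has 1 to 12 rows; each row is the pose to reach, as a shift and turn from the pose commanded when the call began, along the tool's axes at that moment; what a row does not reach only later rows make up. A row lasts 1/12 s, in which the tool goes at most 41.7 mm and 7.16 degrees, less where a joint would pass 70% of its speed; a pose out of reach is approached as far as the arm can. A call with a gripper value outside its range is refused whole. The fingers move at their own pace and stop on an object; "newtons" is the grip in N (left out, the last holds). Time passes only in rows, so rows that repeat a pose let the fingers close. It gives the time, the measured TCP pose, the force and the opening at its end, in the units of the state.
- r.get_state(): the state, without advancing time (a new reading comes with each control period).
- optics.grab_frame(name): name is "side" or "top" or "wrist"; returns the picture (400x640x3 uint8, red, green, blue); there is no depth.
- optics.get_calibration(name): a dict with "fov_y" (degrees; the focal length in pixels is half the picture's height over the tangent of half this angle, whatever the lens; pixels are square), "cx", "cy" (the principal point, pixels), "D" ([k1, k2, p1, p2, k3] as OpenCV has them; the pictures are not rectified), "rvec" (rotation vector, rad) and "tvec" (3), from world to camera coordinates, as OpenCV has them. Camera axes: x right, y down, z forward; pixel columns grow to the right and rows downward; lengths in mm; the calibration is good to about 2 mm. A picture is of the moment at which its call begins: read the wrist's pose just before it. get_calibration takes no time and is no camera call; for the wrist camera it gives the pose at the moment of the call.
- r.finish_job(): hands the job in, once; it reports no verdict.
The state is a dict: "t": time; "joints": joint angles; "dq": joint speeds; "joint_torque": joint torques, N m; "ee_pos": TCP position; "ee_rot": TCP orientation; "contact_force": force on the tool from outside, world axes, zero at the start; "moment": the same for the moment, N m; "finger_gap": finger opening in mm.
Only numpy, scipy, OpenCV 4.12 (cv2) and the standard library are available. Lean on these libraries where they do the work, as an engineer would, in place of code of your own. Each camera call takes 0.05 s, during which the arm holds its last target.

## Working session

There is one attempt and no reset: what is moved stays moved. The work goes in short steps, Python scripts to look and compute and a tool call to move; the robot and the scene stay as the last step left them, time stands still between calls to the robot, and variables do not carry over. Pictures are saved under pics/ and viewed, and the job is handed in when it is done.

Besides the shell and the picture viewer there is one more tool, called after "Emit:" as name(argument=value, ...), one argument or row to a line, values as JSON. step_arm: Moves the arm, as the interface text tells. Its arguments: {"type":"object","properties":{"motion":{"type":"array"},"newtons":{"type":"number"}},"required":["motion"]}

```bash
mkdir -p pics; cat > h.py <<'E'
import numpy as np, cv2
from plant import r, optics
def cal(n):
    c=optics.get_calibration(n); f=200/np.tan(np.radians(c['fov_y'])/2)
    K=np.array([[f,0,c['cx']],[0,f,c['cy']],[0,0,1.]])
    return K,np.array(c['D'],float),np.array(c['rvec'],float),np.array(c['tvec'],float)
def ray(n,uv,c=None):
    K,D,rv,tv=c or cal(n); R=cv2.Rodrigues(rv)[0]
    p=cv2.undistortPoints(np.array(uv,float).reshape(-1,1,2),K,D).reshape(-1,2)
    d=np.c_[p,np.ones(len(p))]@R
    return -R.T@tv.ravel(), d
def onz(n,uv,z,c=None):
    o,d=ray(n,uv,c); s=(z-o[2])/d[:,2]; return o+d*s[:,None]
def proj(n,P,c=None):
    K,D,rv,tv=c or cal(n); return cv2.projectPoints(np.array(P,float).reshape(-1,3),rv,tv,K,D)[0].reshape(-1,2)
def snap(n,name):
    im=optics.grab_frame(n); cv2.imwrite('pics/'+name+'.png',im[:,:,::-1]); return im
E
python3 - <<'E'
from h import *
s=r.get_state(); print(s)
for n in ['side','top','wrist']:
    snap(n,n+'0'); c=optics.get_calibration(n); print(n,c); o,_=ray(n,[[320,200]]); print(o)
E
```

```text
{'t': 0.0, 'joints': array([-1.24799955e+00,  4.23871114e-01,  1.63070252e+00, -4.38588279e-05,
        1.08862366e+00, -1.90113158e-02]), 'dq': array([-7.65357681e-05,  1.60809566e-03, -5.05121720e-04,  5.54712475e-04,
        1.03855785e-03,  5.46840081e-05]), 'joint_torque': array([-1.54664940e-03, -5.44627082e+01, -2.73670185e+01,  6.43603038e-02,
        2.29661143e-02, -1.37086245e-04]), 'ee_pos': array([ 209.31588977, -588.28951659,  218.97789677]), 'ee_rot': array([ 9.85429366e-01,  1.70083275e-01, -1.40596652e-04, -7.90148315e-04]), 'contact_force': array([ 0.48757661, -0.10829385, -0.04211998]), 'moment': array([-0.00304609, -0.0017958 , -0.01006841]), 'finger_gap': 87.7042867459045}
side {'fov_y': 53.66012395175538, 'cx': 320.81346991125133, 'cy': 198.18530325605767, 'D': array([0.0012177, 0.       , 0.       , 0.       , 0.       ]), 'rvec': array([ 2.19566029,  0.34805809, -0.172559  ]), 'tvec': array([-509.66408364, -109.90555875, 1230.07944948])}
[ 808.17647781 -839.18509181  653.87408913]
top {'fov_y': 44.28120103346991, 'cx': 329.7749571522684, 'cy': 191.47853349696882, 'D': array([0.04808469, 0.        , 0.        , 0.        , 0.        ]), 'rvec': array([ 2.2091818 , -2.14854154,  0.136416  ]), 'tvec': array([-122.4225957 ,  585.72924876, 1387.65062496])}
[ 442.87440576  -76.52154845 1442.79139694]
wrist {'fov_y': 68.96611603239097, 'cx': 319.2061541584416, 'cy': 204.6728200103849, 'D': array([-0.03956728,  0.        ,  0.        ,  0.        ,  0.        ]), 'rvec': array([-2.37082764,  1.67169376,  0.239565  ]), 'tvec': array([-625.50527683,  -34.36272771,  390.32970148])}
[ 281.83582207 -563.97296088  383.79420663]
```

View pics/top0.png

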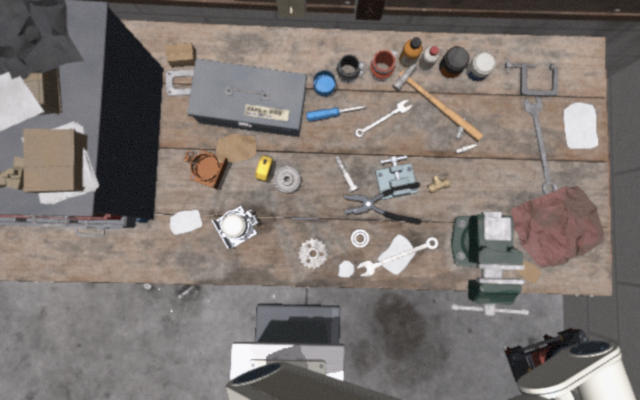

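View pics/side0.png

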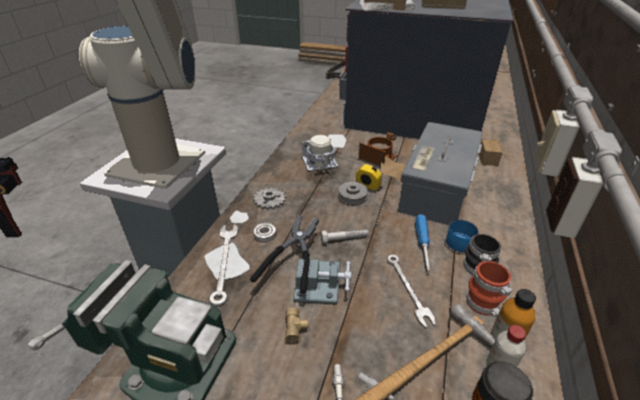

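View pics/wrist0.png

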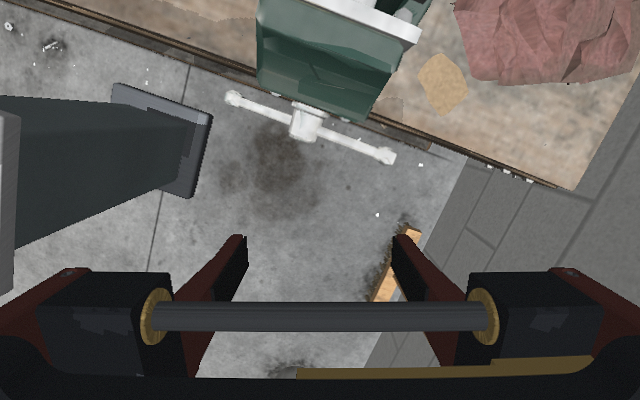

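```bash
python3 - <<'E'
import cv2
a=cv2.imread('pics/top0.png'); 
cv2.imwrite('pics/c1.png',cv2.resize(a[180:260,190:290],None,fx=7.5,fy=7.5,interpolation=cv2.INTER_CUBIC))
cv2.imwrite('pics/c2.png',cv2.resize(a[150:240,330:440],None,fx=6.6,fy=6.6,interpolation=cv2.INTER_CUBIC))
b=cv2.imread('pics/side0.png')
cv2.imwrite('pics/c3.png',cv2.resize(b[120:180,280:380],None,fx=8,fy=8,interpolation=cv2.INTER_CUBIC))
cv2.imwrite('pics/c4.png',cv2.resize(b[200:310,240:370],None,fx=5,fy=5,interpolation=cv2.INTER_CUBIC))
E
```

```text
(no output)
```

View pics/c1.png

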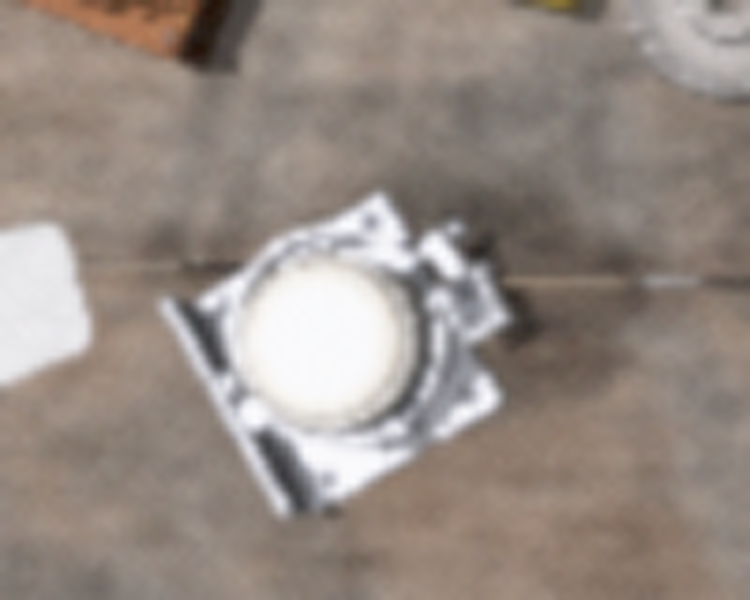

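View pics/c2.png

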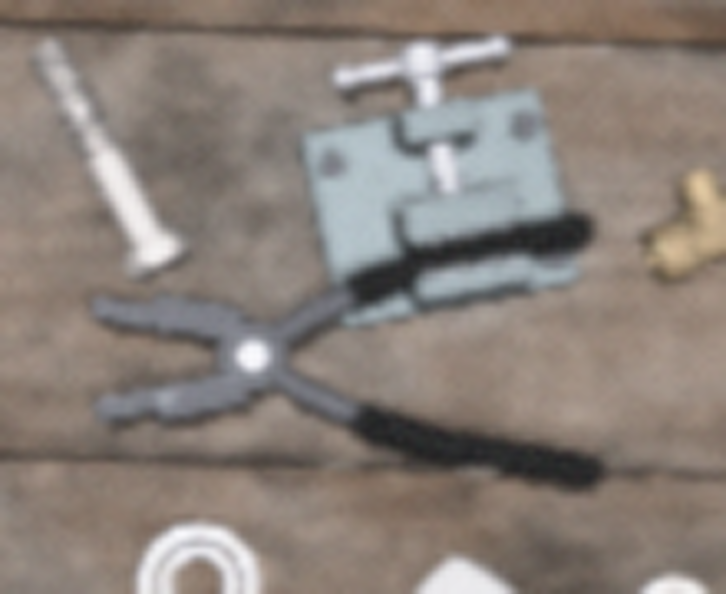

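View pics/c3.png

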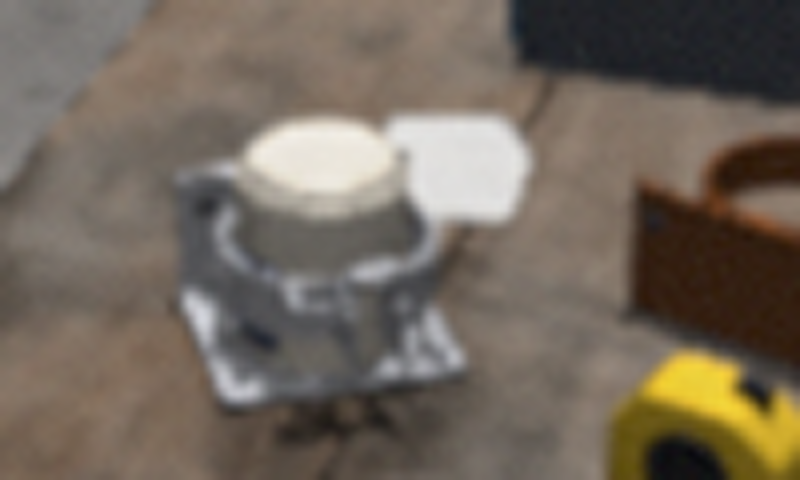

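View pics/c4.png

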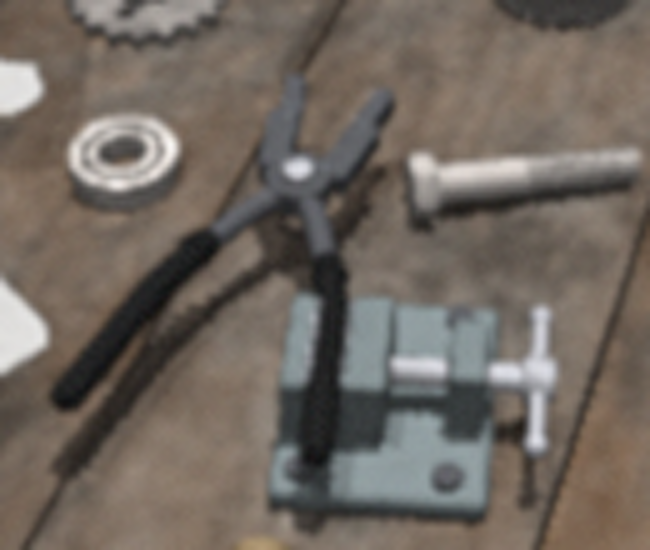

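```bash
python3 - <<'E'
from h import *
def P(c,x0,y0,f): return [[x0+(a+.5)/f-.5,y0+(b+.5)/f-.5] for a,b in c]
piv=onz('top',P([(252,355)],330,150,6.6),46)[0]
print('pivot top',piv)
pl=onz('top',P([(95,400),(110,424),(100,300),(600,470),(590,230),(545,92),(305,135)],330,150,6.6),37); print(pl)
for q,n in zip(pl,'fixtip-in fixtip-out movtip freeend clampend'.split()):
    d=q-piv; print(n,np.hypot(*d[:2]),np.degrees(np.arctan2(d[1],d[0])))
fc=P([(328,343)],190,180,7.5); print('filter c',onz('top',fc,85))
print('plate ends z56',onz('top',P([(163,303),(285,515)],190,180,7.5),56))
print('foot corners z6',onz('top',P([(382,195),(500,400)],190,180,7.5),6))
s=P([(297,168)],240,200,5); K=ray('side',s); T=ray('top',P([(252,355)],330,150,6.6))
A=np.array([K[1][0],-T[1][0]]).T; x=np.linalg.lstsq(A,T[0]-K[0],rcond=None)[0]; print('tri pivot',K[0]+x[0]*K[1][0],T[0]+x[1]*T[1][0])
for nm,uv in dict(bearing=(360,238),sprocket=(313,253),pulley=(287,179),bolt=(347,175),spanL=(367,269),spanR=(432,243),tee=(438,184),tape=(264,167)).items(): print(nm,onz('top',[uv],15)[0].round())
E
```

```text
pivot top [ 556.46271527 -215.09474729   46.        ]
[[ 535.64816827 -148.07636504   37.        ]
 [ 525.40680386 -154.83479148   37.        ]
 [ 579.32431674 -149.2267025    37.        ]
 [ 511.48622331 -368.12114351   37.        ]
 [ 616.29643381 -362.9766804    37.        ]
 [ 676.77409323 -342.65495595   37.        ]
 [ 654.58025788 -237.4355571    37.        ]]
fixtip-in 70.17627038925819 107.25373193121968
fixtip-out 67.79182773452979 117.26502353299
movtip 69.7226802828256 70.85904132771475
freeend 159.49909959064607 -106.37876330532097
clampend 159.52786595153782 -67.97151492847169
filter c [[482.57269922 156.84994322  85.        ]]
plate ends z56 [[496.70185447 223.52305176  56.        ]
 [419.40455288 174.58104933  56.        ]]
foot corners z6 [[542.74410906 152.34621062   6.        ]
 [464.6495595  103.39639432   6.        ]]
tri pivot [ 553.80750369 -216.12950999   46.97952405] [ 556.37528719 -214.98808851   47.07510007]
bearing [ 458. -198.   15.]
sprocket [411. -63.  15.]
pulley [624.  19.  15.]
bolt [ 641. -156.   15.]
spanL [ 370. -219.   15.]
spanR [ 449. -406.   15.]
tee [ 622. -423.   15.]
tape [657.  88.  15.]
```

```bash
cat >> h.py <<'E'
from scipy.spatial.transform import Rotation as Ro
def yaw(s=None):
    s=s or r.get_state(); x=Ro.from_quat(s['ee_rot']).as_matrix()[:,0]; return np.degrees(np.arctan2(x[1],x[0]))
def to(x,y,z,yw,s=None):
    s=s or r.get_state(); M=Ro.from_quat(s['ee_rot']).as_matrix()
    d=M.T@(np.array([x,y,z])-s['ee_pos'])/1000; t=-((yw-yaw(s)+180)%360-180)
    return d.round(4),round(t,2)
E
python3 - <<'E'
from h import *
print(yaw(), Ro.from_quat(r.get_state()['ee_rot']).as_matrix().round(3))
print(onz('wrist',[[320,60],[320,150],[320,200]],0))
print(to(470,-190,260,103))
E
```

```text
19.58231632949576 [[ 0.942  0.335 -0.   ]
 [ 0.335 -0.942  0.001]
 [-0.    -0.001 -1.   ]]
[[ 348.47860364 -540.86535944    0.        ]
 [ 246.69808555 -577.21942956    0.        ]
 [ 183.06927544 -599.95030068    0.        ]]
(array([ 0.3791, -0.2881, -0.0405]), np.float64(-83.42))
```

```bash
python3 - <<'E'
from h import *
print(to(565,-270,290,103))
E
```

```text
(array([ 0.4418, -0.1809, -0.0706]), np.float64(-83.42))
```

Emit:
step_arm(
  motion=[
    [[0,0,-0.04,0,1],[0,0,-0.08,0,1],[0.02,-0.01,-0.1,-7,0.8],[0.05,-0.03,-0.1,-14,0.7]],
  ],
)

```text
t: 0.48
ee_pos: [246.8, -547.7, 325.2]
ee_rot: [0.957, 0.29, 0.0, 0.005]
contact_force: [0.9, 0.6, 1.2]
finger_gap: 78.1
```

```bash
python3 - <<'E'
from h import *
print(r.get_state()['ee_pos'],yaw(),to(565,-270,290,103))
E
```

```text
[ 246.78479986 -547.69594533  325.17385618] 33.715342403063055 (array([ 0.4189, -0.0547,  0.0337]), np.float64(-69.28))
```

Emit:
step_arm(
  motion=[
    [[0.038,-0.005,0,-7,0.7],[0.076,-0.01,0,-14,0.7],[0.115,-0.015,0,-21,0.65],[0.153,-0.02,0,-28,0.65],[0.19,-0.025,0,-35,0.65],[0.23,-0.03,0.01,-42,0.65],[0.268,-0.035,0.01,-49,0.65],[0.306,-0.04,0.02,-56,0.65],[0.345,-0.045,0.02,-63,0.65],[0.383,-0.05,0.03,-69,0.65],[0.419,-0.055,0.034,-69,0.65],[0.419,-0.055,0.034,-69,0.65]],
  ],
)

```text
t: 1.48
ee_pos: [568.5, -261.8, 284.2]
ee_rot: [0.624, 0.782, 0.001, -0.001]
contact_force: [-1.1, 0.2, 0.4]
finger_gap: 57.0
```

```bash
python3 - <<'E'
from h import *
s=r.get_state();print(s['t'],s['ee_pos'],yaw(),s['dq'].round(3))
import pickle
pickle.dump(cal('wrist'),open('w1.pkl','wb')); snap('wrist','w1'); snap('top','t1')
E
```

```text
1.4833 [ 568.50800456 -261.77291953  284.1830538 ] 102.84901314096875 [-0.071 -0.031  0.029 -0.042  0.019 -0.063]
```

View pics/w1.png

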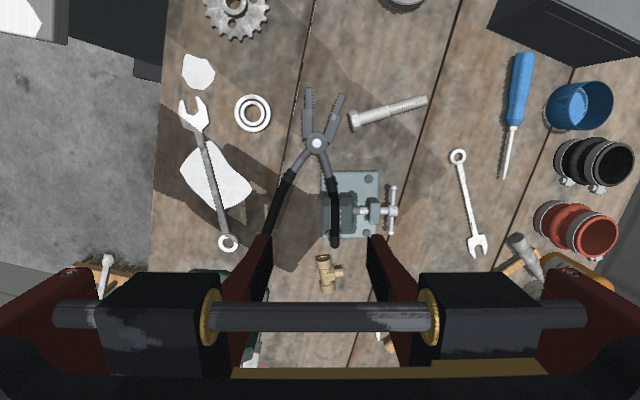

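```bash
python3 - <<'E'
import cv2
a=cv2.imread('pics/w1.png'); 
cv2.imwrite('pics/c5.png',cv2.resize(a[80:250,250:410],None,fx=3.5,fy=3.5,interpolation=cv2.INTER_CUBIC))
cv2.imwrite('pics/c6.png',cv2.resize(a[80:165,280:360],None,fx=7,fy=7,interpolation=cv2.INTER_CUBIC))
E
```

```text
(no output)
```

View pics/c5.png

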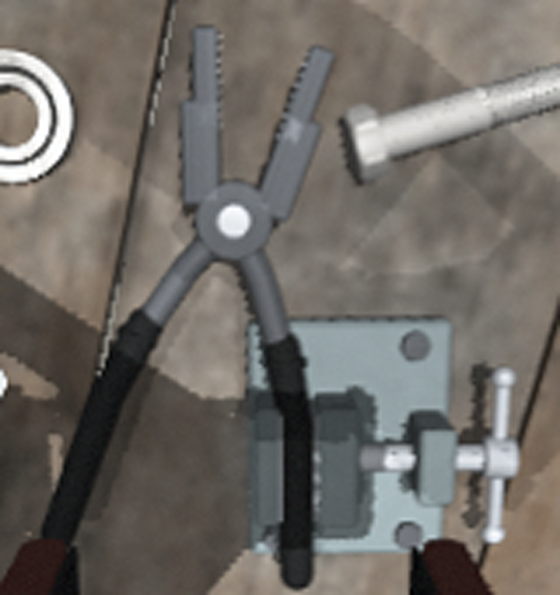

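View pics/c6.png

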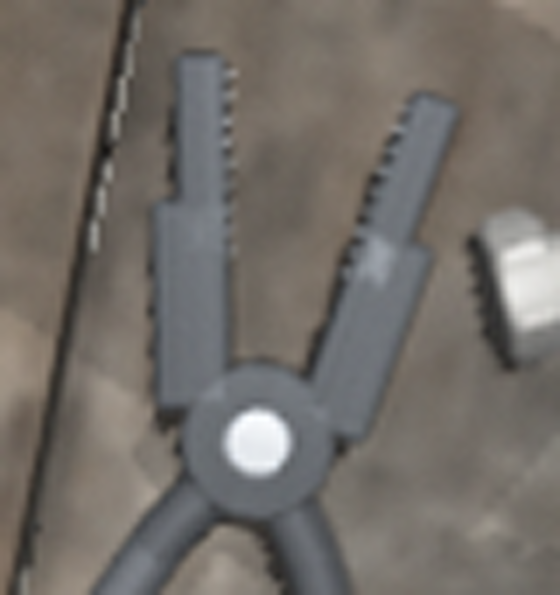

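```bash
python3 - <<'E'
from h import *
import pickle
c=pickle.load(open('w1.pkl','rb'))
def P(c,x0,y0,f): return [[x0+(a+.5)/f-.5,y0+(b+.5)/f-.5] for a,b in c]
ang=lambda p,q: np.degrees(np.arctan2(*(q-p)[[1,0]]))
pv=onz('wrist',P([(257,442)],280,80,7),47,c)[0]; print('pivot',pv)
q=onz('wrist',P([(180,60),(178,200),(222,55),(224,200),(222,70),(230,360)],280,80,7),44,c)
print(q); print(ang(q[1],q[0]),ang(q[3],q[2]),ang(pv,(q[0]+q[2])/2))
v=onz('wrist',P([(256,318),(450,318),(444,545)],250,80,3.5),8,c); print('vice',ang(v[2],v[1]),ang(v[1],v[0])-90,v)
mid=(q[0]+q[2])/2;d=mid-pv;
for a in (101,102,103,104):
    t=np.radians(a); X=np.array([np.cos(t),np.sin(t)]);Y=np.array([-X[1],X[0]])
    print(a,d[:2]@X,d[:2]@Y,[( (p-pv)[:2]@X,(p-pv)[:2]@Y) for p in q])
h=onz('wrist',P([(125,345),(60,535)],250,80,3.5),37,c); print('free handle',h)
# top picture now vs. bracket 
E
```

```text
pivot [ 554.10444964 -217.21335178   47.        ]
[[ 524.6373411  -152.1353886    44.        ]
 [ 529.56177319 -176.69244989   44.        ]
 [ 532.08537732 -149.53900353   44.        ]
 [ 538.063404   -174.75702727   44.        ]
 [ 532.65774625 -152.12027225   44.        ]
 [ 545.5971823  -203.37900457   44.        ]]
101.33913860979972 103.33601210595883 111.19810644989998
vice 104.58482756082763 -257.0486671312328 [[ 573.14329237 -258.41259868    8.        ]
 [ 655.65084757 -239.43803164    8.        ]
 [ 682.42849445 -342.35071507    8.        ]]
101 70.068652005199 12.604949764193245 [(np.float64(69.50488707732026), np.float64(16.50825398582129)), (np.float64(44.459382225396766), np.float64(16.36000577335303)), (np.float64(70.63241693307776), np.float64(8.701645542565307)), (np.float64(44.737058051485256), np.float64(7.645277816161307)), (np.float64(67.98936024894324), np.float64(8.632321929929901)), (np.float64(15.203434422161873), np.float64(5.711246985623008))]
102 70.2779669165197 11.380163375983399 [(np.float64(69.78240990449437), np.float64(15.292712160128838)), (np.float6
[... 569 characters left out ...]
240997), np.float64(6.079319709536788)), (np.float64(68.24920665841914), np.float64(6.254268898834569)), (np.float64(15.393492546036862), np.float64(5.177175638789166))]
104 70.63231745213534 8.92056521327492 [(np.float64(70.27360830344288), np.float64(12.848025268721665)), (np.float64(45.254668733512254), np.float64(14.010760671288994)), (np.float64(70.99102660082784), np.float64(4.993105157828277)), (np.float64(45.07587039349485), np.float64(5.293443516002057)), (np.float64(68.34796401646312), np.float64(5.062203449763156)), (np.float64(15.481502216007396), np.float64(4.907733641460436))]
free handle [[ 521.88539901 -276.66763291   37.        ]
 [ 510.37398992 -364.92755663   37.        ]]
```

```bash
python3 - <<'E'
from h import *
print(r.get_state()['ee_pos'],to(495,65,270,112))
E
```

```text
[ 565.55084078 -265.07357021  284.99616586] (array([0.3375, 0.0039, 0.0152]), np.float64(-9.28))
```

Emit:
step_arm(
  motion=[
    [[0.035,0,0,0,0.65],[0.076,0,0.0,0,0.65],[0.117,0.0,0,0,0.65],[0.158,0.0,0,0,0.65],[0.2,0.0,0,-3,0.65],[0.24,0,0,-5,0.65],[0.28,0,0,-7,0.65],[0.315,0,0.01,-9,0.65],[0.337,0.004,0.015,-9,0.65],[0.337,0.004,0.015,-9,0.65],[0.337,0.004,0.015,-9,0.65],[0.337,0.004,0.015,-9,0.65]],
  ],
)

```text
t: 2.58
ee_pos: [495.8, 62.1, 271.2]
ee_rot: [0.563, 0.827, -0.0, 0.0]
contact_force: [-0.2, 0.1, -0.3]
finger_gap: 56.8
```

```bash
python3 - <<'E'
from h import *
s=r.get_state();print(s['t'],s['ee_pos'],yaw())
import pickle
pickle.dump(cal('wrist'),open('w2.pkl','wb')); a=snap('wrist','w2')
cv2.imwrite('pics/c7.png',cv2.resize(a[0:200,200:440,::-1],None,fx=3,fy=3,interpolation=cv2.INTER_CUBIC))
E
```

```text
2.5833 [495.84726538  62.14698314 271.17806395] 111.5195241302023
```

View pics/c7.png

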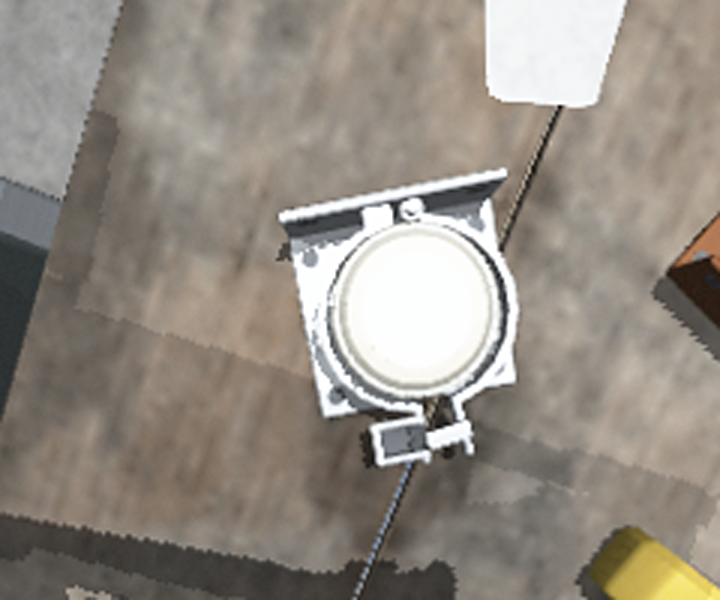

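```bash
python3 - <<'E'
from h import *
import pickle
c=pickle.load(open('w2.pkl','rb'))
P=lambda c,x0,y0,f: [[x0+(a+.5)/f-.5,y0+(b+.5)/f-.5] for a,b in c]
e=onz('wrist',P([(281,212),(504,170)],200,0,3),56,c)
f=onz('wrist',P([(328,418),(516,383)],200,0,3),6,c)
print(e,f,onz('wrist',P([(415,308)],200,0,3),85,c))
for p in (e,f):
    d=p[1]-p[0]; print(np.hypot(*d[:2]),np.degrees(np.arctan2(d[1],d[0]))-90)
th=np.radians(np.degrees(np.arctan2(*(e[1]-e[0])[[1,0]]))-90); X=np.array([np.cos(th),np.sin(th)])
print(e.mean(0)[:2]+49*X, f.mean(0)[:2]-37*X)
E
```

```text
[[417.39495308 175.06805317  56.        ]
 [494.51906287 222.44823254  56.        ]] [[463.73671172 102.45475228   6.        ]
 [541.25987686 150.83270727   6.        ]] [[480.62693586 158.56711494  85.        ]]
90.51524571952581 -58.436062809740505
91.37979899074995 -58.03397501413576
[481.6060439  157.00737093] [483.13065492 158.16982286]
```

```bash
python3 - <<'E'
from h import *
print(to(437,230,200,121.8),to(437,230,37,121.8))
E
```

```text
(array([0.178 , 0.0066, 0.0711]), np.float64(-10.32)) (array([0.1781, 0.0065, 0.2341]), np.float64(-10.32))
```

Emit:
step_arm(
  motion=[
    [[0.035,0,0,-5,0.65],[0.07,0,0.0,-10,0.65],[0.105,0.003,0.02,-10.3,0.65],[0.14,0.006,0.04,-10.3,0.65],[0.168,0.0065,0.06,-10.3,0.65],[0.178,0.0065,0.08,-10.3,0.65],[0.178,0.0065,0.12,-10.3,0.65],[0.178,0.0065,0.16,-10.3,0.65],[0.178,0.0065,0.19,-10.3,0.65],[0.178,0.0065,0.22,-10.3,0.65],[0.178,0.0065,0.234,-10.3,0.65],[0.178,0.0065,0.234,-10.3,0.65]],
  ],
)

```text
t: 3.63
ee_pos: [435.2, 229.2, 34.0]
ee_rot: [0.487, 0.874, -0.002, -0.001]
contact_force: [-0.3, 0.3, -0.4]
finger_gap: 57.1
```

```bash
python3 - <<'E'
from h import *
s=r.get_state();print(s['t'],s['ee_pos'],yaw(),s['contact_force'])
a=snap('top','t2'); b=snap('side','s2')
cv2.imwrite('pics/c8.png',np.vstack([cv2.resize(a[160:260,180:330,::-1],None,fx=4,fy=3,interpolation=cv2.INTER_CUBIC)[:, :600],cv2.resize(b[110:190,260:410,::-1],None,fx=4,fy=3.6,interpolation=cv2.INTER_CUBIC)]))
E
```

```text
3.6333 [435.20436539 229.19742274  33.96293541] 121.75116890522912 [-0.29808793  0.26715958 -0.35528114]
```

View pics/c8.png

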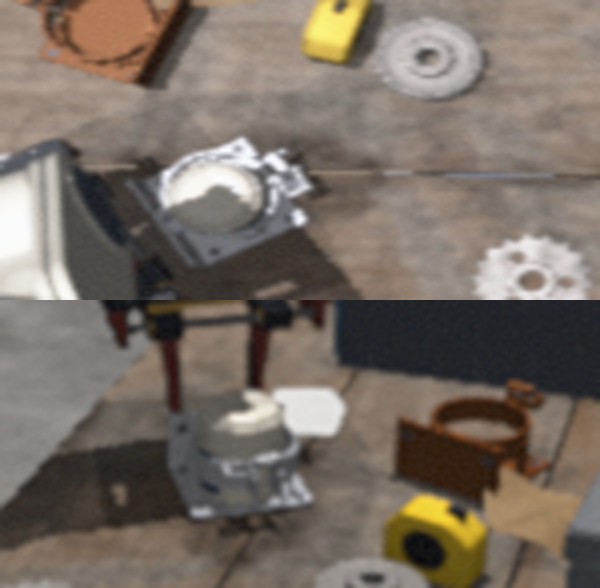

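```bash
cat > plan.py <<'E'
from h import *
from scipy.optimize import fsolve
def path(p0,a0,pg,ag,R=150.,Lf=35.,guess=(-86,100)):
    def build(v,ds=1.0):
        a1,L1=v; segs=[(abs(a1-a0)*np.pi/180*R,np.sign(a1-a0)/R),(L1,0),(abs(ag-a1)*np.pi/180*R,np.sign(ag-a1)/R),(Lf,0)]
        x,y=p0;a=np.radians(a0);out=[(x,y,a)]
        for L,k in segs:
            n=max(1,int(np.ceil(abs(L)/ds)));h=L/n
            for i in range(n):
                x+=h*np.cos(a+k*h/2);y+=h*np.sin(a+k*h/2);a+=k*h;out.append((x,y,a))
        return np.array(out)
    v=fsolve(lambda v:build(v)[-1][:2]-pg,guess); return v,build(v)
def rows(o,z,off=59.,s=None):
    # o: list of bracket poses x,y,a(rad) -> rel rows
    s=s or r.get_state(); out=[]
    for x,y,a in o:
        X=np.array([np.cos(a),np.sin(a)]); q=np.array([x,y])-off*X
        d,t=to(q[0],q[1],z,np.degrees(a)+180,s); out.append([*d.round(4),round(t,1)])
    return out
E
python3 - <<'E'
from plan import *
v,p=path((482,157.5),-58.2,np.array([531,-101.3]),-77.); print(v,len(p),p[-1])
np.save('p.npy',p)
# approach rows (contact at off 59)
for off in (75,65,61,58): print(off,rows(p[:1],37,off))
for i in range(0,60,6): print(i,rows(p[i:i+1],37,58))
E
```

```text
[-83.47111811 146.97527437] 267 [ 531.         -101.3          -1.34390352]
75 [[np.float64(-0.0108), np.float64(-0.0002), np.float64(-0.0002), np.float64(-0.0)]]
65 [[np.float64(-0.0208), np.float64(-0.0002), np.float64(-0.0002), np.float64(-0.0)]]
61 [[np.float64(-0.0248), np.float64(-0.0002), np.float64(-0.0002), np.float64(-0.0)]]
58 [[np.float64(-0.0278), np.float64(-0.0002), np.float64(-0.0002), np.float64(-0.0)]]
0 [[np.float64(-0.0278), np.float64(-0.0002), np.float64(-0.0002), np.float64(-0.0)]]
6 [[np.float64(-0.0337), np.float64(0.002), np.float64(-0.0002), np.float64(2.2)]]
12 [[np.float64(-0.0398), np.float64(0.0039), np.float64(-0.0002), np.float64(4.5)]]
18 [[np.float64(-0.0459), np.float64(0.0056), np.float64(-0.0002), np.float64(6.8)]]
24 [[np.float64(-0.0521), np.float64(0.0071), np.float64(-0.0002), np.float64(9.0)]]
30 [[np.float64(-0.0583), np.float64(0.0083), np.float64(-0.0002), np.float64(11.3)]]
36 [[np.float64(-0.0646), np.float64(0.0093), np.float64(-0.0002), np.float64(13.6)]]
42 [[np.float64(-0.0709), np.float64(0.01), np.float64(-0.0002), np.float64(15.8)]]
48 [[np.float64(-0.0772), np.float64(0.0104), np.float64(-0.0002), np.float64(18.1)]]
54 [[np.float64(-0.0836), np.float64(0.0107), np.float64(-0.0002), np.float64(20.3)]]
```

Emit:
step_arm(
  motion=[
    [[-0.01,0,0,0,0.65],[-0.018,0,0,0,0.65],[-0.023,0,0,0,0.65],[-0.028,0,0,0,0.65],[-0.034,0.002,0,2.2,0.65],[-0.04,0.004,0,4.5,0.65],[-0.046,0.0056,0,6.8,0.65],[-0.052,0.007,0,9,0.65],[-0.058,0.0083,0,11.3,0.65],[-0.058,0.0083,0,11.3,0.65]],
  ],
)

```text
t: 4.57
ee_pos: [475.5, 186.6, 38.0]
ee_rot: [0.571, 0.821, 0.001, 0.001]
contact_force: [-0.1, 2.5, 1.6]
finger_gap: 56.7
```

```bash
python3 - <<'E'
from h import *
s=r.get_state();print(s['t'],s['ee_pos'],yaw(),s['contact_force'])
a=snap('top','t3'); b=snap('side','s3')
cv2.imwrite('pics/c9.png',cv2.resize(a[170:260,190:310,::-1],None,fx=6.5,fy=6.5,interpolation=cv2.INTER_CUBIC))
E
```

```text
4.5667 [475.51629507 186.63157595  37.97764216] 110.41565477947148 [-0.14731459  2.50156245  1.62287836]
```

View pics/c9.png

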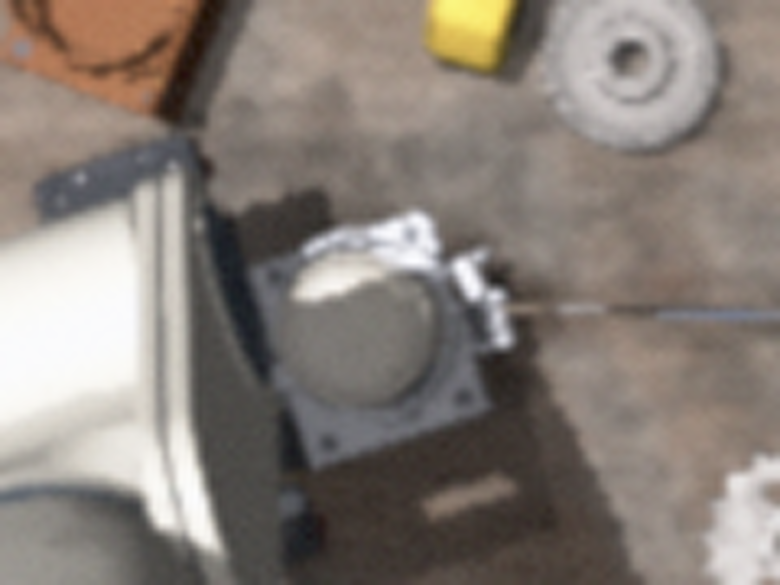

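```bash
cat >> h.py <<'E'
P=lambda c,x0,y0,f: [[x0+(a+.5)/f-.5,y0+(b+.5)/f-.5] for a,b in c]
ang=lambda p,q: np.degrees(np.arctan2(*(q-p)[[1,0]]))
E
python3 - <<'E'
from h import *
f=onz('top',P([(440,258),(492,408),(314,466)],190,170,6.5),6); print(f)
print(ang(f[2],f[1]),ang(f[1],f[0])-90, np.hypot(*(f[1]-f[0])[:2]),onz('top',P([(360,333)],190,170,6.5),85))
a=np.radians(ang(f[2],f[1]));X=np.array([np.cos(a),np.sin(a)]);Y=np.array([-X[1],X[0]])
print(f[1][:2]-37*X+47*Y,f[2][:2]+47*X+47*Y)
s=r.get_state(); a=np.radians(yaw(s)+180); print(yaw(s)-180, s['ee_pos'][:2]+59*np.array([np.cos(a),np.sin(a)]))
E
```

```text
[[533.29172737 103.32416032   6.        ]
 [466.92518537  77.38842464   6.        ]
 [439.22545291 155.07049879   6.        ]]
-70.37487488411118 -68.6546732516226 71.25433518657535 [[495.69843964 125.68352489  85.        ]]
[498.76797579 128.02474262] [499.2808735  126.58635481]
-69.39158534829696 [495.52034354 131.30106278]
```

```bash
python3 - <<'E'
from plan import *
v,p=path((497.5,127.5),-69.7,np.array([531,-101.3]),-77.,guess=(-85,100)); print(v,len(p))
for i in range(7,90,7): print(i,[float(x) for x in rows(p[i:i+1],37,62)[0]])
E
```

```text
[-84.25758972 139.63152509] 235
7 [-0.0082, 0.0035, 0.0005, 2.9]
14 [-0.0152, 0.0058, 0.0005, 5.5]
21 [-0.0223, 0.0078, 0.0005, 8.2]
28 [-0.0295, 0.0095, 0.0005, 10.8]
35 [-0.0368, 0.0108, 0.0005, 13.4]
42 [-0.0439, 0.0106, 0.0005, 14.9]
49 [-0.0506, 0.0088, 0.0005, 14.9]
56 [-0.0574, 0.0071, 0.0005, 14.9]
63 [-0.0641, 0.0053, 0.0005, 14.9]
70 [-0.0709, 0.0035, 0.0005, 14.9]
77 [-0.0776, 0.0017, 0.0005, 14.9]
84 [-0.0844, -0.0001, 0.0005, 14.9]
```

Emit:
step_arm(
  motion=[
    [[-0.0082,0.003,0,2.9,0.65],[-0.0152,0.0055,0,5.5,0.65],[-0.0223,0.0076,0,8.2,0.65],[-0.0295,0.0093,0,10.8,0.65],[-0.0368,0.0107,0,13.4,0.65],[-0.044,0.0106,0,14.9,0.65],[-0.0506,0.0088,0,14.9,0.65],[-0.0574,0.007,0,14.9,0.65],[-0.0641,0.0053,0,14.9,0.65],[-0.0709,0.0035,0,14.9,0.65],[-0.0776,0.0017,0,14.9,0.65],[-0.0844,0,0,14.9,0.65]],
  ],
)

```text
t: 5.67
ee_pos: [504.0, 108.1, 37.3]
ee_rot: [0.671, 0.742, 0.001, 0.0]
contact_force: [-1.2, 7.5, 3.3]
finger_gap: 57.2
```

```bash
python3 - <<'E'
from h import *
s=r.get_state();print(s['t'],s['ee_pos'],yaw(),s['contact_force'])
a=snap('top','t4'); b=snap('side','s4')
cv2.imwrite('pics/c10.png',cv2.resize(a[160:250,210:330,::-1],None,fx=6.5,fy=6.5,interpolation=cv2.INTER_CUBIC))
E
```

```text
5.6667 [503.98986545 108.09608434  37.34610091] 95.73518514503476 [-1.18442005  7.47845129  3.33905798]
```

View pics/c10.png

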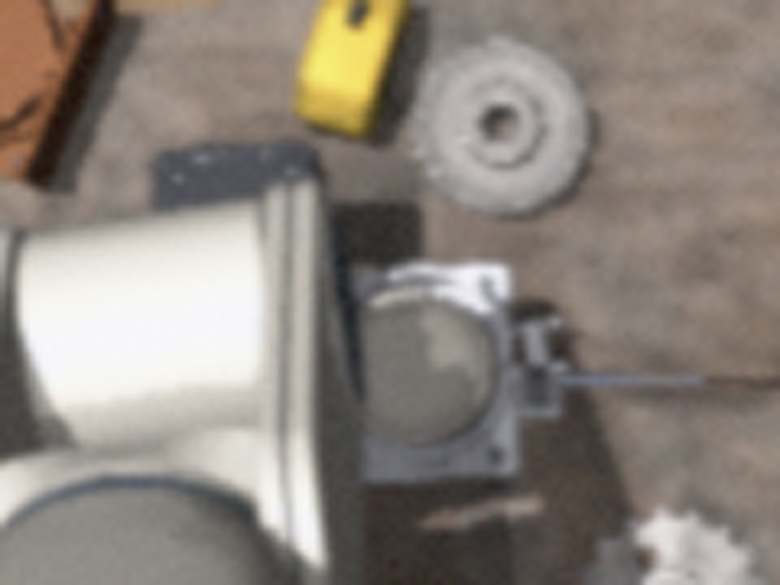

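View pics/s4.png

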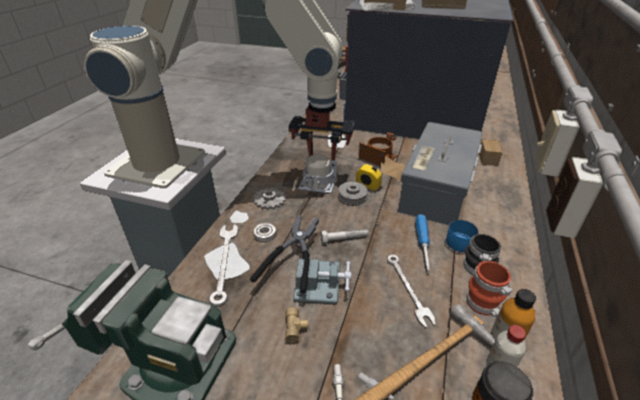

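```bash
cat > est.py <<'E'
from plan import *
def est(fu,fl,x0,y0,f,off=62.5):
    q=onz('top',P([fu,fl],x0,y0,f),6); a=ang(q[1],q[0])-90
    s=r.get_state(); ay=yaw(s)-180; X=np.array([np.cos(np.radians(ay)),np.sin(np.radians(ay))])
    print('width',np.hypot(*(q[1]-q[0])[:2]),'head',a,'tool',ay,'orig',q.mean(0)[:2]-37*X,'tool pred',s['ee_pos'][:2]+off*X)
E
python3 - <<'E'
from est import *
est((514,262),(521,475),210,160,6.5)
E
```

```text
width 95.65162697708773 head -86.09171728239903 tool -84.28646521074586 orig [511.92331864  46.64348037] tool pred [509.9795165   44.91000512]
```

```bash
python3 - <<'E'
from plan import *
v,p=path((511.3,46),-84.5,np.array([531,-101.3]),-77.,guess=(-85,80),R=200); print(v,len(p))
np.save('p.npy',p)
for i in range(8,100,8): print(i,[float(x) for x in rows(p[i:i+1],37,62.5)[0]])
E
```

```text
[-85.02592643  84.03611668] 152
8 [-0.0068, 0.0021, 0.0001, 0.7]
16 [-0.0147, 0.002, 0.0001, 0.7]
24 [-0.0226, 0.0019, 0.0001, 0.7]
32 [-0.0305, 0.0018, 0.0001, 0.7]
40 [-0.0385, 0.0017, 0.0001, 0.7]
48 [-0.0464, 0.0016, 0.0001, 0.7]
56 [-0.0543, 0.0015, 0.0001, 0.7]
64 [-0.0622, 0.0014, 0.0001, 0.7]
72 [-0.0701, 0.0013, 0.0001, 0.7]
80 [-0.078, 0.0012, 0.0001, 0.7]
88 [-0.0859, 0.0008, 0.0001, 0.5]
96 [-0.0936, -0.0015, 0.0001, -1.8]
```

Emit:
step_arm(
  motion=[
    [[-0.0068,0,0,0.7,0.65],[-0.0147,0,0,0.7,0.65],[-0.0226,0,0,0.7,0.65],[-0.0305,0,0,0.7,0.65],[-0.0385,0,0,0.7,0.65],[-0.0464,-0.0005,0,0.7,0.65],[-0.0543,-0.0006,0,0.7,0.65],[-0.0622,-0.0007,0,0.7,0.65],[-0.0701,-0.0008,0,0.7,0.65],[-0.0745,-0.001,0,0.7,0.65]],
  ],
)

```text
t: 6.6
ee_pos: [510.1, 33.5, 37.1]
ee_rot: [0.676, 0.737, 0.0, -0.0]
contact_force: [-1.1, 6.6, 3.0]
finger_gap: 57.0
```

```bash
python3 - <<'E'
from h import *
s=r.get_state();print(s['t'],s['ee_pos'],yaw(),s['contact_force'])
a=snap('top','t5'); b=snap('side','s5')
cv2.imwrite('pics/c11.png',cv2.resize(a[150:250,260:390,::-1],None,fx=6,fy=6,interpolation=cv2.INTER_CUBIC))
cv2.imwrite('pics/c12.png',cv2.resize(b[120:280,260:380,::-1],None,fx=3.5,fy=3.5,interpolation=cv2.INTER_CUBIC))
E
```

```text
6.6 [510.0557444   33.54149336  37.05027543] 94.9894359878542 [-1.13031971  6.59548083  3.02281508]
```

View pics/c11.png

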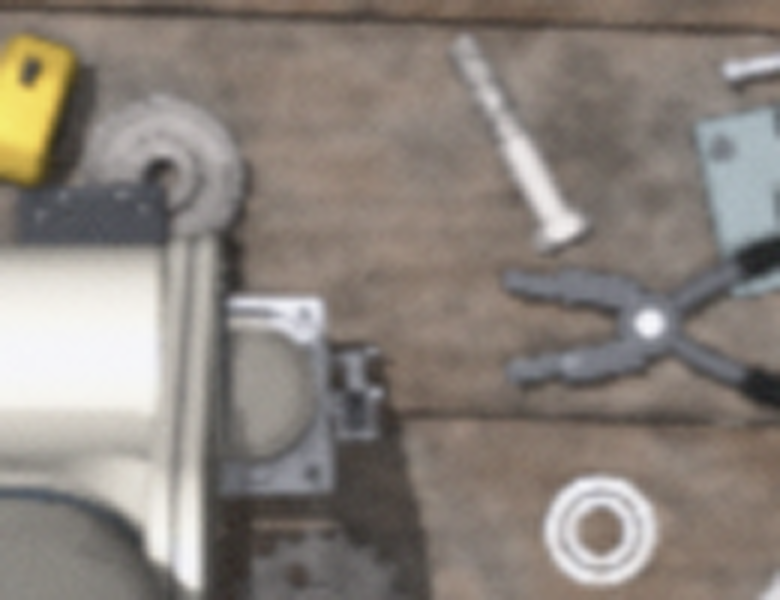

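View pics/c12.png

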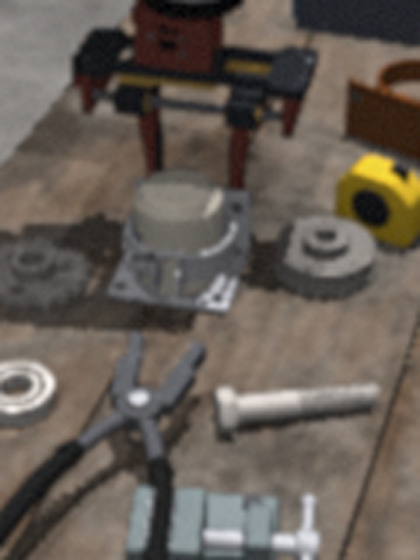

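```bash
python3 - <<'E'
from est import *
est((325,297),(334,492),260,150,6)
E
```

```text
width 95.07938300760011 head -85.64407921099698 tool -85.00790106547947 orig [517.1513598  -26.97716298] tool pred [515.30339403 -29.20471356]
```

```bash
python3 - <<'E'
from plan import *
v,p=path((516.5,-28.),-85.,np.array([531,-101.3]),-77.,guess=(-85.2,5),R=200); print(v,len(p))
s=r.get_state(); a=np.radians(-85); e=rows(p[:1],37,62.5)[0]; print(e)
for i in [7,14,21,28,35,42,47]: print(i,[float(x) for x in rows(p[i:i+1],37,62.5)[0]])
E
```

```text
[-79.0019343   11.85570315] 76
[np.float64(0.0011), np.float64(0.0013), np.float64(-0.0001), np.float64(-0.0)]
7 [-0.0059, -0.0008, -0.0001, -2.0]
14 [-0.013, -0.0026, -0.0001, -4.0]
21 [-0.0201, -0.0041, -0.0001, -6.0]
28 [-0.027, -0.0034, -0.0001, -6.0]
35 [-0.034, -0.0033, -0.0001, -6.6]
42 [-0.0411, -0.0039, -0.0001, -8.0]
47 [-0.0461, -0.0032, -0.0001, -8.0]
```

Emit:
step_arm(
  motion=[
    [[-0.006,-0.002,0,-2,0.65],[-0.013,-0.004,0,-4,0.65],[-0.02,-0.0054,0,-6,0.65],[-0.027,-0.0055,0,-6.8,0.65],[-0.034,-0.0052,0,-7.5,0.65],[-0.041,-0.005,0,-8,0.65],[-0.044,-0.0046,0,-8,0.65],[-0.044,-0.0046,0,-8,0.65]],
  ],
)

```text
t: 7.37
ee_pos: [508.7, -10.8, 36.7]
ee_rot: [0.623, 0.783, -0.0, -0.0]
contact_force: [-1.3, 0.8, 0.7]
finger_gap: 57.3
```

```bash
python3 - <<'E'
from h import *
s=r.get_state();print(s['t'],s['ee_pos'],yaw(),s['contact_force'])
a=snap('top','t6'); b=snap('side','s6')
cv2.imwrite('pics/c13.png',cv2.resize(a[160:240,280:390,::-1],None,fx=7,fy=7,interpolation=cv2.INTER_CUBIC))
cv2.imwrite('pics/c14.png',cv2.resize(b[160:260,260:360,::-1],None,fx=6,fy=6,interpolation=cv2.INTER_CUBIC))
E
```

```text
7.3667 [508.68292942 -10.82904171  36.73444298] 102.99616660321735 [-1.28924025  0.82704483  0.73315181]
```

View pics/c13.png

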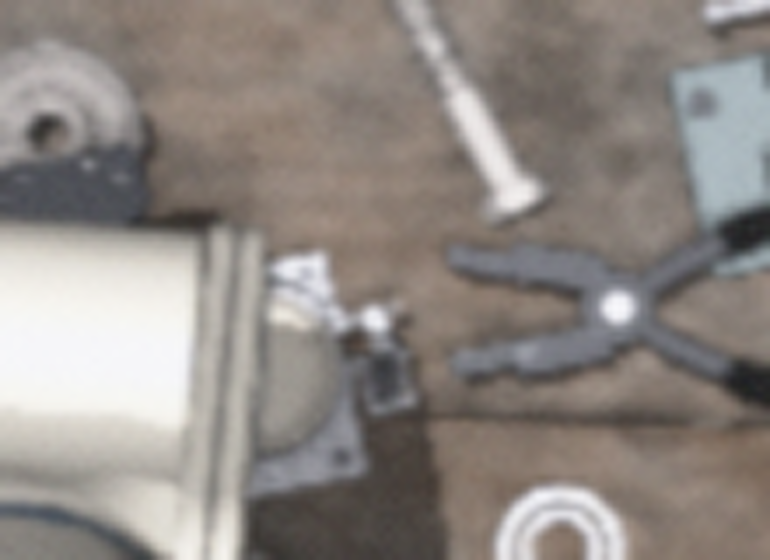

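View pics/c14.png

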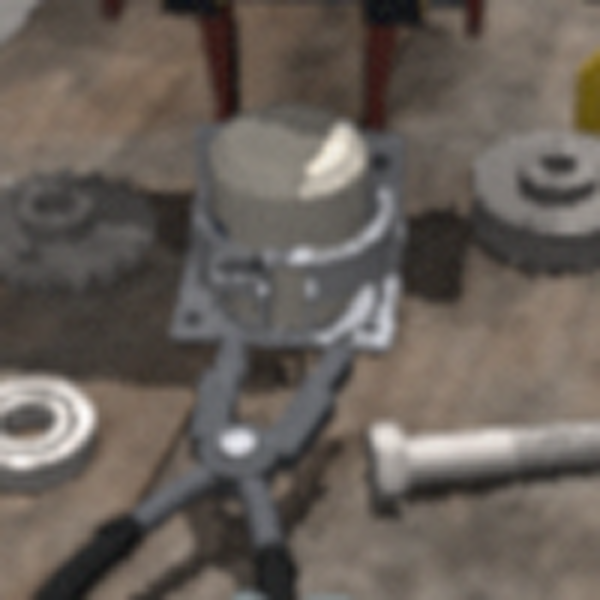

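```bash
python3 - <<'E'
from est import *
est((325,252),(367,470),280,160,7)
q=onz('top',P([(250,497),(367,470)],280,160,7),6); print('side edge ang',ang(q[0],q[1]))
# ears / catch
print(onz('top',P([(375,320)],280,160,7),60))
E
```

```text
width 92.89258922807805 head -77.56587741871245 tool -76.99113450190148 orig [525.46235601 -69.79990475] tool pred [522.83759085 -71.7160296 ]
side edge ang -75.4842424590792
[[ 547.09336313 -116.02134454   60.        ]]
```

Emit:
step_arm(
  motion=[
    [[0.012,0,0,0,0.65],[0.015,0,-0.03,0,0.65],[0.015,0,-0.07,0,0.65],[0.015,0,-0.11,0,0.65],[0.005,0,-0.15,0,0.65],[-0.03,0,-0.17,0,0.65],[-0.07,0,-0.19,0,0.65],[-0.11,0,-0.21,0,0.65],[-0.15,-0.003,-0.22,0,0.65],[-0.185,-0.006,-0.235,0,0.65],[-0.205,-0.006,-0.235,0,0.65],[-0.205,-0.006,-0.235,0,0.65]],
  ],
)

```text
t: 8.47
ee_pos: [550.6, -215.4, 272.7]
ee_rot: [0.624, 0.782, -0.0, 0.002]
contact_force: [-0.1, 0.4, -0.8]
finger_gap: 57.0
```

Emit:
step_arm(
  motion=[
    [[0,0,0,0,0.65],[0,0,0,0,0.65]],
  ],
)

```text
t: 8.63
ee_pos: [548.8, -210.6, 270.9]
ee_rot: [0.623, 0.783, -0.0, -0.001]
contact_force: [0.2, 0.6, -0.7]
finger_gap: 57.0
```

```bash
python3 - <<'E'
from h import *
s=r.get_state();print(s['t'],s['ee_pos'],yaw(),abs(s['dq']).max())
import pickle
pickle.dump(cal('wrist'),open('w3.pkl','wb')); a=snap('wrist','w3')
cv2.imwrite('pics/c15.png',cv2.resize(a[0:240,200:460,::-1],None,fx=2.5,fy=2.5,interpolation=cv2.INTER_CUBIC))
E
```

```text
8.6333 [ 548.78329304 -210.62340434  270.90695658] 102.99873779157625 0.016342481584711827
```

View pics/c15.png

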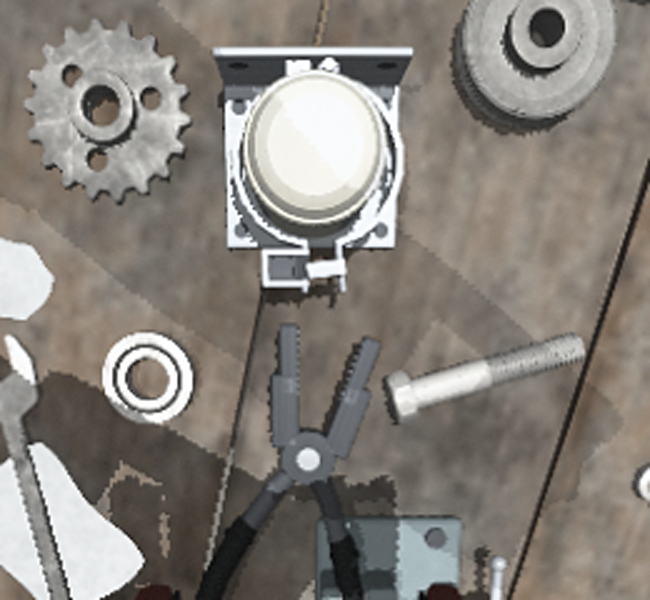

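```bash
python3 - <<'E'
import cv2
a=cv2.imread('pics/w3.png')
cv2.imwrite('pics/c16.png',cv2.resize(a[90:195,280:370],None,fx=5.7,fy=5.7,interpolation=cv2.INTER_CUBIC))
cv2.imwrite('pics/c17.png',cv2.resize(a[10:125,280:370],None,fx=5.2,fy=5.2,interpolation=cv2.INTER_CUBIC))
E
```

```text
(no output)
```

View pics/c16.png

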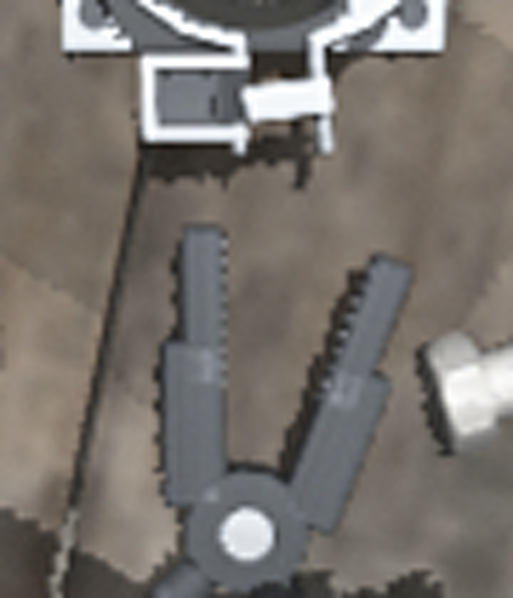

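View pics/c17.png

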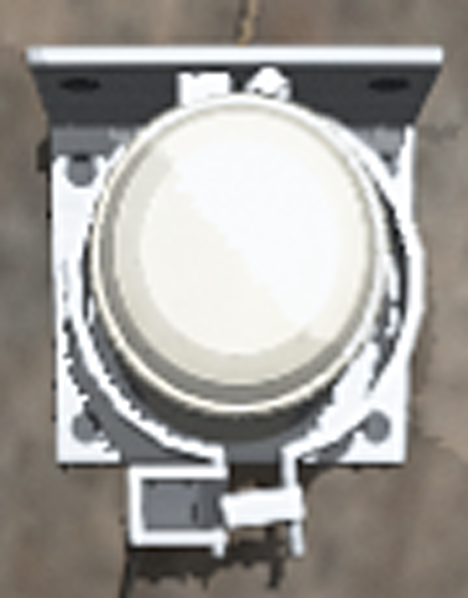

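```bash
python3 - <<'E'
from h import *
import pickle
c=pickle.load(open('w3.pkl','rb'))
W=lambda p,z: onz('wrist',P(p,280,90,5.7),z,c)
pv=W([(246,533)],47)[0]; j=W([(183,230),(222,230),(181,345),(222,370)],44); f=W([(63,51),(447,51)],6)
V=lambda p,z: onz('wrist',P(p,280,10,5.2),z,c)
t=V([(27,48),(442,48)],56)
ears=W([(234,152),(331,155)],50)
print('pivot',pv); print('jaw ang',ang(j[2],j[0]),ang(j[3],j[1]))
print('foot',f,ang(f[0],f[1])-90,'plate',ang(t[0],t[1])-90,np.hypot(*(t[1]-t[0])[:2]))
h=np.radians(ang(f[0],f[1])-90);H=np.array([np.cos(h),np.sin(h)])
o1=f.mean(0)[:2]-37*H; o2=t.mean(0)[:2]+49*H; print('orig',o1,o2)
for A in (102.5,103,103.5):
    a=np.radians(A);X=np.array([np.cos(a),np.sin(a)]);Y=np.array([-X[1],X[0]])
    g=lambda p:( ((p[:2]-pv[:2])@X).round(1),((p[:2]-pv[:2])@Y).round(1))
    print(A,'o',g(o1),g(o2),'jaw',[g(q) for q in j],'ears outer',[g(q) for q in ears])
E
```

```text
pivot [ 554.43995968 -216.09486383   47.        ]
jaw ang 101.62562975134375 102.99915688846112
foot [[ 485.51897686 -117.18304688    6.        ]
 [ 577.18428009  -95.93596661    6.        ]] -76.94987909529289 plate -76.96423680089615 92.80448529466068
orig [522.99690554 -70.51510906] [522.62000233 -71.55067164]
102.5 o (np.float64(148.9), np.float64(-0.8)) (np.float64(148.0), np.float64(-0.2)) jaw [(np.float64(70.1), np.float64(15.3)), (np.float64(70.1), np.float64(6.4)), (np.float64(43.9), np.float64(15.7)), (np.float64(38.2), np.float64(6.1))] ears outer [(np.float64(87.3), np.float64(3.8)), (np.float64(86.9), np.float64(-17.9))]
103 o (np.float64(148.9), np.float64(-2.1)) (np.float64(148.0), np.float64(-1.5)) jaw [(np.float64(70.2), np.float64(14.7)), (np.float64(70.2), np.float64(5.7)), (np.float64(44.1), np.float64(15.3)), (np.float64(38.3), np.float64(5.7))] ears outer [(np.float64(87.3), np.float64(3.0)), (np.float64(86.7), np.float64(-18.6))]
103.5 o (np.float64(148.9), np.float64(-3.4)) (np.float64(148.0), np.float64(-2.8)) jaw [(np.float64(70.3), np.float64(14.1)), (np.float64(70.2), np.float64(5.1)), (np.float64(44.2), np.float64(14.9)), (np.float64(38.3), np.float64(5.4))] ears outer [(np.float64(87.4), np.float64(2.3)), (np.float64(86.6), np.float64(-19.4))]
```

```bash
python3 - <<'E'
from h import *
print(to(506.2,3,37,103),to(516.5,-40.8,37,103))
E
```

```text
(array([0.2172, 0.007 , 0.2342]), np.float64(0.04)) (array([0.1722, 0.0071, 0.2342]), np.float64(0.04))
```

Emit:
step_arm(
  motion=[
    [[0.03,0,0,0,0.65],[0.07,0.003,0,0,0.65],[0.11,0.005,0,0,0.65],[0.15,0.007,0.01,0,0.65],[0.19,0.007,0.03,0,0.65],[0.215,0.007,0.06,0,0.65],[0.22,0.007,0.1,0,0.65],[0.22,0.007,0.14,0,0.65],[0.22,0.007,0.18,0,0.65],[0.22,0.007,0.215,0,0.65],[0.22,0.007,0.234,0,0.65],[0.22,0.007,0.234,0,0.65]],
  ],
)

```text
t: 9.68
ee_pos: [502.8, 5.4, 33.9]
ee_rot: [0.622, 0.783, -0.003, -0.003]
contact_force: [-1.2, -0.7, 1.0]
finger_gap: 57.6
```

Emit:
step_arm(
  motion=[
    [[0,0,0,0,0.65],[0,0,0,0,0.65]],
  ],
)

```text
t: 9.85
ee_pos: [507.4, 4.7, 38.9]
ee_rot: [0.622, 0.783, 0.0, 0.0]
contact_force: [-0.0, 0.1, 0.7]
finger_gap: 57.2
```

```bash
python3 - <<'E'
from h import *
s=r.get_state();print(s['t'],s['ee_pos'],yaw(),s['contact_force'],to(516.5,-40.8,37,103))
E
```

```text
9.85 [507.35790728   4.66975422  38.86740213] 103.04386053176988 [-0.01238257  0.08932143  0.68346904] (array([-0.0464, -0.0014,  0.0019]), np.float64(0.04))
```

Emit:
step_arm(
  motion=[
    [[-0.006,0,0.001,0,0.65],[-0.011,0,0.002,0,0.65],[-0.014,0,0.002,0,0.65],[-0.017,0,0.002,0,0.65],[-0.021,-0.0002,0.002,0,0.65],[-0.025,-0.0004,0.002,0,0.65],[-0.029,-0.0006,0.002,0,0.65],[-0.033,-0.0008,0.002,0,0.65]],
  ],
)

```text
t: 10.52
ee_pos: [513.9, -27.8, 37.0]
ee_rot: [0.623, 0.782, 0.001, 0.0]
contact_force: [-1.5, 10.0, 8.1]
finger_gap: 57.0
```

Emit:
step_arm(
  motion=[
    [[-0.004,0,0,0,0.65],[-0.0075,0,0,0,0.65],[-0.01,0,0,0,0.65],[-0.0125,0,0,0,0.65],[-0.0125,0,0,0,0.65],[-0.0125,0,0,0,0.65]],
  ],
)

```text
t: 11.02
ee_pos: [516.6, -40.3, 36.8]
ee_rot: [0.623, 0.782, 0.001, 0.0]
contact_force: [-1.3, 5.5, 5.7]
finger_gap: 56.8
```

```bash
python3 - <<'E'
from h import *
s=r.get_state();print(s['t'],s['ee_pos'],yaw(),s['contact_force'],to(516.5,-40.8,37,103))
a=snap('top','t7');b=snap('side','s7')
cv2.imwrite('pics/c18.png',cv2.resize(b[160:260,260:360,::-1],None,fx=6,fy=6,interpolation=cv2.INTER_CUBIC))
cv2.imwrite('pics/c19.png',cv2.resize(a[160:240,280:390,::-1],None,fx=7,fy=7,interpolation=cv2.INTER_CUBIC))
E
```

```text
11.0167 [516.57631476 -40.29576187  36.79931667] 102.90360476798021 [-1.3052718   5.51373184  5.69556564] (array([-0.0005, -0.0002, -0.0002]), np.float64(-0.1))
```

View pics/c18.png

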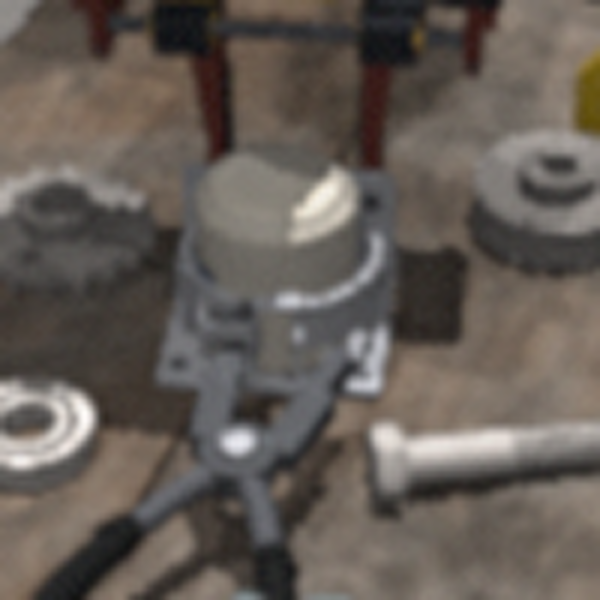

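View pics/c19.png

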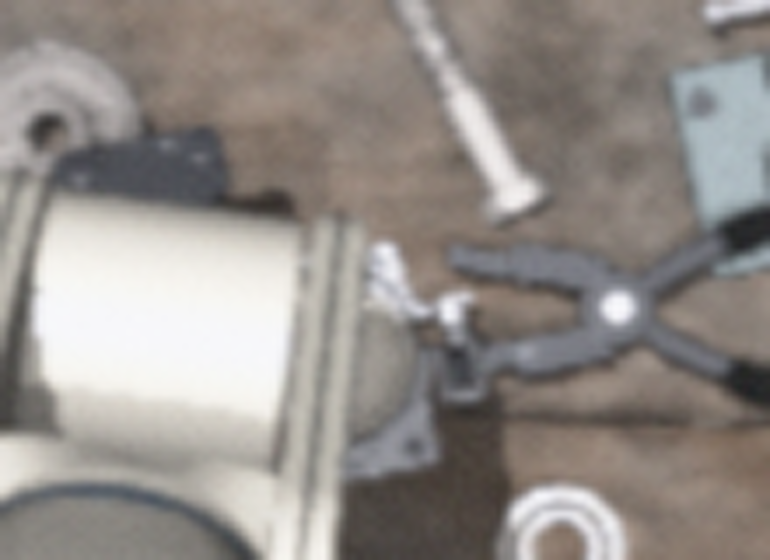

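Emit:
step_arm(
  motion=[
    [[0.01,0,0,0,0.65],[0.015,0,-0.03,0,0.65],[0.015,0,-0.07,0,0.65],[0.015,0,-0.11,0,0.65],[0.005,0,-0.15,0,0.65],[-0.03,0,-0.17,0,0.65],[-0.07,0,-0.19,0,0.65],[-0.11,0,-0.21,0,0.65],[-0.15,-0.003,-0.22,0,0.65],[-0.175,-0.006,-0.235,0,0.65],[-0.175,-0.006,-0.235,0,0.65],[-0.175,-0.006,-0.235,0,0.65]],
  ],
)

```text
t: 12.12
ee_pos: [549.9, -213.9, 271.7]
ee_rot: [0.624, 0.782, 0.0, 0.001]
contact_force: [0.3, 1.5, -0.7]
finger_gap: 57.2
```

Emit:
step_arm(
  motion=[
    [[0,0,0,0,0],[0,0,0,0,0]],
  ],
)

```text
t: 12.28
ee_pos: [548.9, -211.0, 269.9]
ee_rot: [0.622, 0.783, -0.0, -0.001]
contact_force: [0.5, 0.0, -0.4]
finger_gap: 47.1
```

```bash
python3 - <<'E'
from h import *
s=r.get_state();print(s['t'],s['ee_pos'],yaw(),abs(s['dq']).max())
import pickle
pickle.dump(cal('wrist'),open('w4.pkl','wb')); a=snap('wrist','w4')
cv2.imwrite('pics/c20.png',cv2.resize(a[40:195,260:380,::-1],None,fx=3.8,fy=3.8,interpolation=cv2.INTER_CUBIC))
cv2.imwrite('pics/c21.png',cv2.resize(a[90:195,280:370,::-1],None,fx=5.7,fy=5.7,interpolation=cv2.INTER_CUBIC))
E
```

```text
12.2833 [ 548.92074697 -211.03559983  269.90799723] 103.02968303178766 0.009482068963496706
```

View pics/c20.png

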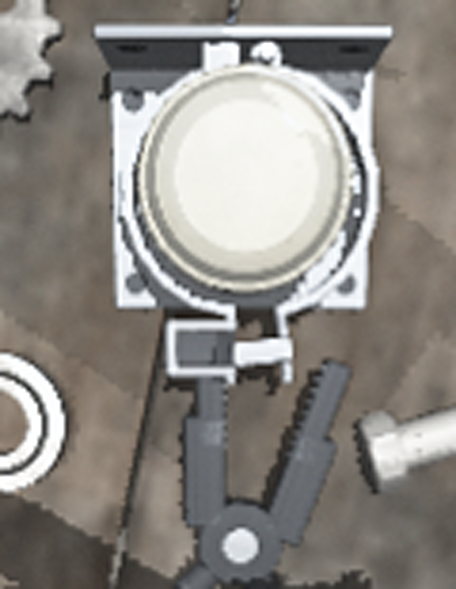

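View pics/c21.png

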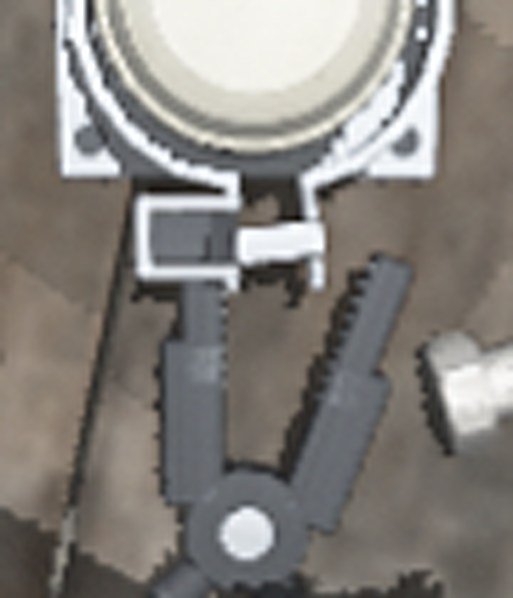

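```bash
cat > m.py <<'E'
from h import *
import pickle
def meas(pk,pv,f,ears,t):
    c=pickle.load(open(pk,'rb'))
    W=lambda p,z: onz('wrist',P(p,280,90,5.7),z,c)
    pv=W([pv],47)[0]; f=W(f,6); e=W(ears,50); t=onz('wrist',P(t,260,40,3.8),56,c)
    A=ang(f[0],f[1])-90; h=np.radians(A);H=np.array([np.cos(h),np.sin(h)])
    a=np.radians(103);X=np.array([np.cos(a),np.sin(a)]);Y=np.array([-X[1],X[0]])
    g=lambda p:( ((p[:2]-pv[:2])@X).round(1),((p[:2]-pv[:2])@Y).round(1))
    print(pv,A,ang(t[0],t[1])-90,'o',g(f.mean(0)[:2]-37*H),g(t.mean(0)[:2]+49*H),'ears',[g(q) for q in e])
E
python3 - <<'E'
from m import *
meas('w4.pkl',(246,533),[(62,177),(437,178)],[(232,290),(323,290)],[(95,30),(392,30)])
E
```

```text
[ 554.5906952 -216.3070646   47.       ] -77.06694477044788 -76.93674496282742 o (np.float64(118.7), np.float64(-0.9)) (np.float64(116.8), np.float64(-0.3)) ears [(np.float64(56.9), np.float64(3.5)), (np.float64(57.0), np.float64(-17.2))]
```

```bash
cat > hp.py <<'E'
from h import *
pv=np.array([554.5,-216.3]); 
def pose(s,gap):  # s handle angle pressed rad, gap TCP to handle centre
    w=lambda x,y:(pv+x*np.array([-.225,.974])+y*np.array([-.974,-.225]))
    a=np.radians(168.7)-0.36+s; G=w(132.6*np.cos(a),132.6*np.sin(a))
    yw=82.6+np.degrees(s); t=np.radians(yw); n=np.array([np.sin(t),-np.cos(t)])
    return G-gap*n,yw,G
E
python3 - <<'E'
from hp import *
q,yw,G=pose(0,45); print(q,G,to(*q,40,yw))
c=cal('wrist'); 
E
```

```text
[ 466.8968309  -335.89703695] [ 511.52203321 -341.6928388 ] (array([-0.1034, -0.108 ,  0.23  ]), np.float64(20.46))
```

Emit:
step_arm(
  motion=[
    [[-0.02,-0.03,0.0,6,0],[-0.045,-0.055,0.0,12,0],[-0.07,-0.08,0.02,18,0],[-0.1,-0.105,0.05,20.5,0],[-0.103,-0.108,0.085,20.5,0],[-0.103,-0.108,0.12,20.5,0],[-0.103,-0.108,0.155,20.5,0],[-0.103,-0.108,0.19,20.5,0],[-0.103,-0.108,0.215,20.5,0],[-0.103,-0.108,0.23,20.5,0],[-0.103,-0.108,0.23,20.5,0],[-0.103,-0.108,0.23,20.5,0]],
  ],
)

```text
t: 13.33
ee_pos: [467.3, -335.7, 40.0]
ee_rot: [0.752, 0.66, -0.0, -0.001]
contact_force: [-0.4, -0.4, 0.3]
finger_gap: 0.3
```

```bash
python3 - <<'E'
from hp import *
s=r.get_state();print(s['t'],s['ee_pos'],yaw(),s['contact_force'],s['finger_gap'])
for g in (30,21): 
    q,yw,G=pose(0,g); print(g,to(*q,40,yw))
for a in (.06,.12,.18,.24,.3,.33,.36,.37):
    q,yw,G=pose(a,21); print(a,q,to(*q,40,yw))
a=snap('top','t8');b=snap('side','s8')
cv2.imwrite('pics/c22.png',cv2.resize(b[160:310,220:400,::-1],None,fx=4,fy=4,interpolation=cv2.INTER_CUBIC))
E
```

```text
13.3333 [ 467.28797883 -335.66555561   39.96208375] 82.55642107308029 [-0.37623078 -0.37089924  0.30962887] 0.33288193750502837
30 (array([-0.0003,  0.0146, -0.0001]), np.float64(-0.04))
21 (array([-0.0003,  0.0236, -0.0001]), np.float64(-0.04))
0.06 [ 498.16862176 -342.59324605] (array([-0.0029,  0.0315, -0.0001]), np.float64(-3.48))
0.12 [ 505.84303685 -345.74384153] (array([-0.005 ,  0.0395, -0.0001]), np.float64(-6.92))
0.18 [ 513.69256446 -348.42857896] (array([-0.0066,  0.0477, -0.0002]), np.float64(-10.36))
0.24 [ 521.68895478 -350.63779619] (array([-0.0078,  0.0559, -0.0002]), np.float64(-13.79))
0.3 [ 529.80342942 -352.36354241] (array([-0.0085,  0.0642, -0.0002]), np.float64(-17.23))
0.33 [ 533.89583606 -353.0431044 ] (array([-0.0086,  0.0683, -0.0002]), np.float64(-18.95))
0.36 [ 538.00678506 -353.59960682] (array([-0.0086,  0.0724, -0.0002]), np.float64(-20.67))
0.37 [ 539.3805829 -353.7576713] (array([-0.0086,  0.0738, -0.0002]), np.float64(-21.24))
```

View pics/c22.png

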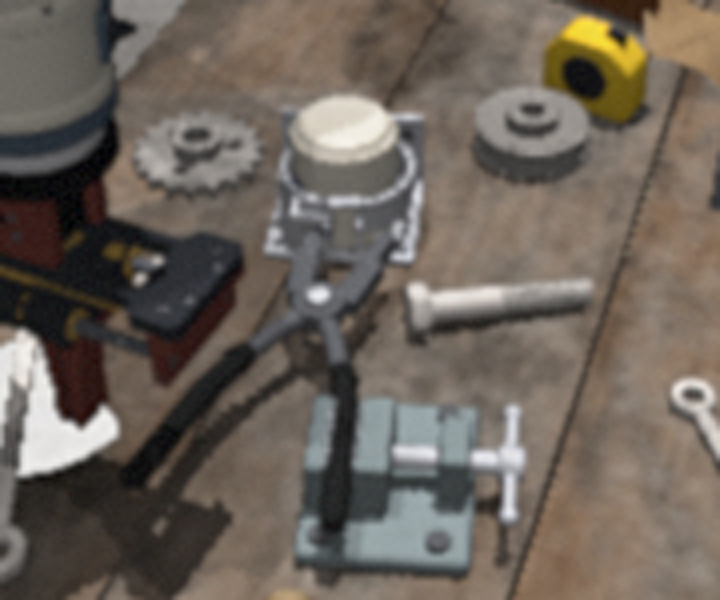

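Emit:
step_arm(
  motion=[
    [[0,0.008,0,0,0],[0,0.0146,0,0,0],[0,0.02,0,0,0],[0,0.024,0,-0.5,0],[-0.001,0.028,0,-2,0],[-0.003,0.0315,0,-3.5,0],[-0.004,0.0355,0,-5,0],[-0.005,0.0395,0,-7,0],[-0.005,0.0395,0,-7,0]],
  ],
)

```text
t: 14.18
ee_pos: [506.7, -347.4, 40.9]
ee_rot: [0.709, 0.705, -0.0, 0.0]
contact_force: [-1.7, -0.2, 2.2]
finger_gap: 0.7
```

```bash
python3 - <<'E'
from hp import *
s=r.get_state();print(s['t'],s['ee_pos'],yaw(),s['contact_force'],s['finger_gap'])
for a in (.12,.15,.18,.24,.3,.33,.36,.37,.385):
    q,yw,G=pose(a,21); print(a,q,to(*q,40,yw))
a=snap('top','t9');b=snap('side','s9')
cv2.imwrite('pics/c23.png',cv2.resize(b[160:310,220:400,::-1],None,fx=4,fy=4,interpolation=cv2.INTER_CUBIC))
E
```

```text
14.1833 [ 506.68699348 -347.44524631   40.88118518] 89.62471607582081 [-1.72351662 -0.21365976  2.18137815] 0.7022279306798537
0.12 [ 505.84303685 -345.74384153] (array([ 0.0017, -0.0009,  0.0009]), np.float64(0.15))
0.15 [ 509.74766361 -347.14508612] (array([0.0003, 0.0031, 0.0009]), np.float64(-1.57))
0.18 [ 513.69256446 -348.42857896] (array([-0.0009,  0.007 ,  0.0009]), np.float64(-3.29))
0.24 [ 521.68895478 -350.63779619] (array([-0.0031,  0.015 ,  0.0009]), np.float64(-6.73))
0.3 [ 529.80342942 -352.36354241] (array([-0.0048,  0.0231,  0.0009]), np.float64(-10.16))
0.33 [ 533.89583606 -353.0431044 ] (array([-0.0054,  0.0272,  0.0009]), np.float64(-11.88))
0.36 [ 538.00678506 -353.59960682] (array([-0.0059,  0.0314,  0.0009]), np.float64(-13.6))
0.37 [ 539.3805829 -353.7576713] (array([-0.0061,  0.0327,  0.0009]), np.float64(-14.17))
0.385 [ 541.44407155 -353.96899035] (array([-0.0063,  0.0348,  0.0009]), np.float64(-15.03))
```

View pics/c23.png

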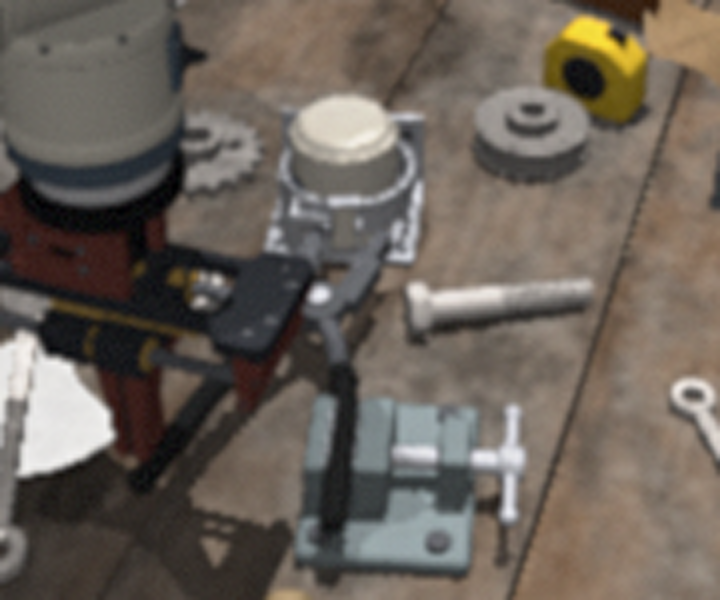

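Emit:
step_arm(
  motion=[
    [[0,0.004,0,-1.7,0],[-0.001,0.008,0,-3.4,0],[-0.002,0.0115,0,-5,0],[-0.003,0.015,0,-6.7,0],[-0.004,0.019,0,-8.4,0],[-0.0048,0.023,0,-10.2,0],[-0.0048,0.023,0,-10.2,0]],
  ],
)

```text
t: 14.87
ee_pos: [528.3, -352.4, 40.8]
ee_rot: [0.644, 0.765, -0.001, -0.001]
contact_force: [-5.6, -0.6, 4.8]
finger_gap: 0.3
```

```bash
python3 - <<'E'
from hp import *
s=r.get_state();print(s['t'],s['ee_pos'],yaw(),s['contact_force'],s['finger_gap'])
for a in (.3,.33,.36,.385,.4):
    q,yw,G=pose(a,21); print(a,q,to(*q,40,yw))
b=snap('side','s10')
cv2.imwrite('pics/c24.png',cv2.resize(b[160:310,220:400,::-1],None,fx=4,fy=4,interpolation=cv2.INTER_CUBIC))
E
```

```text
14.8667 [ 528.2652924  -352.36401478   40.84423412] 99.75779856334195 [-5.56424669 -0.58584716  4.8261512 ] 0.26596116451691665
0.3 [ 529.80342942 -352.36354241] (array([-0.0003,  0.0015,  0.0008]), np.float64(-0.03))
0.33 [ 533.89583606 -353.0431044 ] (array([-0.0016,  0.0054,  0.0008]), np.float64(-1.75))
0.36 [ 538.00678506 -353.59960682] (array([-0.0029,  0.0094,  0.0008]), np.float64(-3.47))
0.385 [ 541.44407155 -353.96899035] (array([-0.0038,  0.0127,  0.0008]), np.float64(-4.9))
0.4 [ 543.51049773 -354.14933446] (array([-0.0043,  0.0147,  0.0008]), np.float64(-5.76))
```

View pics/c24.png

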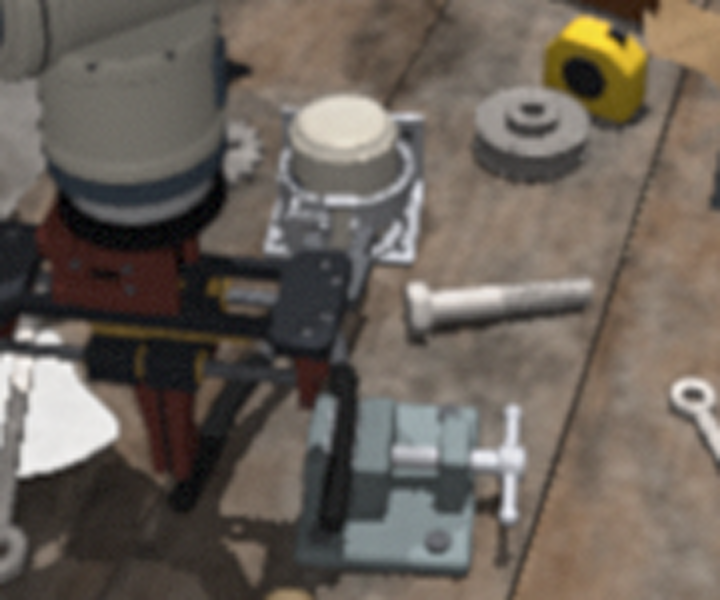

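Emit:
step_arm(
  motion=[
    [[-0.0008,0.003,0,-0.8,0],[-0.0014,0.005,0,-1.6,0],[-0.002,0.007,0,-2.4,0],[-0.0026,0.009,0,-3.2,0],[-0.0029,0.01,0,-3.5,0],[-0.0029,0.01,0,-3.5,0]],
  ],
)

```text
t: 15.42
ee_pos: [536.7, -353.7, 40.8]
ee_rot: [0.621, 0.784, -0.001, -0.002]
contact_force: [-12.2, -3.0, 7.5]
finger_gap: 0.0
```

```bash
python3 - <<'E'
from hp import *
s=r.get_state();print(s['t'],s['ee_pos'],yaw(),s['contact_force'],s['finger_gap'])
for a in (.36,.37,.385,.4):
    q,yw,G=pose(a,21); print(a,q,to(*q,40,yw))
b=snap('side','s11')
cv2.imwrite('pics/c25.png',cv2.resize(b[160:260,260:360,::-1],None,fx=6,fy=6,interpolation=cv2.INTER_CUBIC))
E
```

```text
15.4167 [ 536.65091824 -353.65711597   40.77226631] 103.18658538750476 [-12.2060361   -2.97774185   7.49707579] 0.026484530845111806
0.36 [ 538.00678506 -353.59960682] (array([-0.0003,  0.0013,  0.0008]), np.float64(-0.04))
0.37 [ 539.3805829 -353.7576713] (array([-0.0007,  0.0026,  0.0008]), np.float64(-0.61))
0.385 [ 541.44407155 -353.96899035] (array([-0.0014,  0.0046,  0.0007]), np.float64(-1.47))
0.4 [ 543.51049773 -354.14933446] (array([-0.002 ,  0.0066,  0.0007]), np.float64(-2.33))
```

View pics/c25.png

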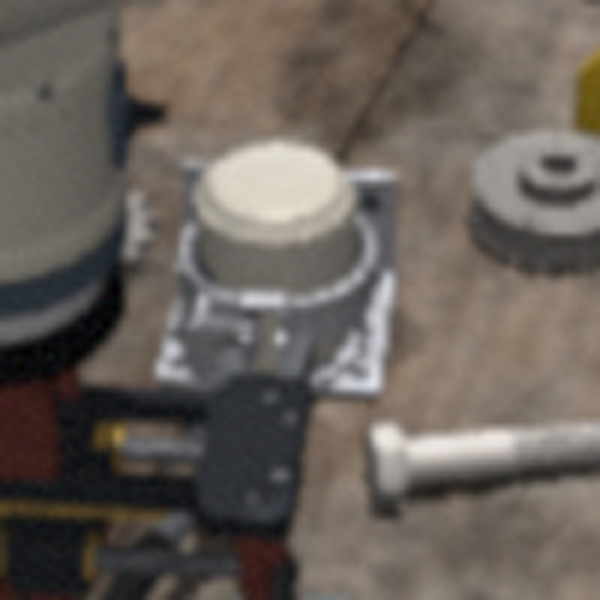

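Emit:
step_arm(
  motion=[
    [[0,0.001,0,-0.3,0],[-0.0003,0.002,0,-0.5,0],[-0.0005,0.003,0,-0.8,0],[-0.0005,0.003,0,-0.8,0]],
  ],
)

```text
t: 15.8
ee_pos: [538.9, -353.6, 40.8]
ee_rot: [0.616, 0.788, -0.002, -0.003]
contact_force: [-14.6, -4.4, 10.6]
finger_gap: -0.0
```

Emit:
step_arm(
  motion=[
    [[0,0.001,0,-0.3,0],[-0.0003,0.002,0,-0.5,0],[-0.0003,0.002,0,-0.5,0]],
  ],
)

```text
t: 16.05
ee_pos: [541.5, -353.4, 41.1]
ee_rot: [0.612, 0.79, -0.001, -0.002]
contact_force: [-7.2, -2.5, 8.9]
finger_gap: 0.7
```

Emit:
step_arm(
  motion=[
    [[0,0.001,0,-0.3,0],[-0.0003,0.002,0,-0.5,0],[-0.0003,0.002,0,-0.5,0]],
  ],
)

```text
t: 16.3
ee_pos: [546.4, -353.4, 41.3]
ee_rot: [0.609, 0.793, -0.0, 0.0]
contact_force: [-3.4, -2.8, 5.7]
finger_gap: 0.4
```

```bash
python3 - <<'E'
from hp import *
s=r.get_state();print(s['t'],s['ee_pos'],yaw(),s['contact_force'])
b=snap('side','s12')
cv2.imwrite('pics/c26.png',cv2.resize(b[160:260,260:360,::-1],None,fx=6,fy=6,interpolation=cv2.INTER_CUBIC))
E
```

```text
16.3 [ 546.38301171 -353.40793188   41.28072326] 104.96159969624206 [-3.37147829 -2.82253608  5.6594245 ]
```

View pics/c26.png

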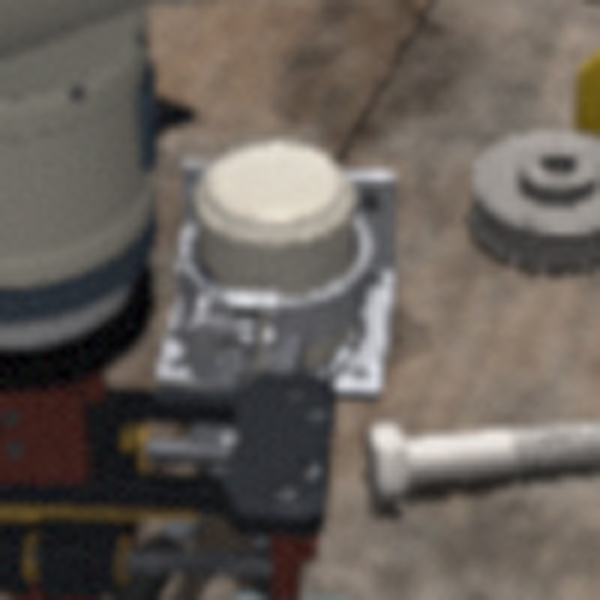

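Emit:
step_arm(
  motion=[
    [[0,0.001,0,0,0],[0,0.002,0,-0.3,0],[0,0.002,0,-0.3,0]],
  ],
)

```text
t: 16.6
ee_pos: [548.5, -352.7, 41.1]
ee_rot: [0.607, 0.795, -0.0, 0.0]
contact_force: [-4.6, -2.4, 5.3]
finger_gap: 0.6
```

Emit:
step_arm(
  motion=[
    [[0,0.001,0,-0.2,0],[0,0.002,0,-0.4,0],[0,0.003,0,-0.5,0],[0,0.003,0,-0.5,0]],
  ],
)

```text
t: 16.93
ee_pos: [551.4, -352.2, 41.2]
ee_rot: [0.603, 0.798, -0.0, 0.0]
contact_force: [-3.7, -4.1, 5.5]
finger_gap: 0.8
```

```bash
python3 - <<'E'
from hp import *
s=r.get_state();print(s['t'],s['ee_pos'],yaw(),s['contact_force'])
b=snap('side','s13');a=snap('top','t13')
cv2.imwrite('pics/c27.png',cv2.resize(b[170:320,220:370,::-1],None,fx=4,fy=4,interpolation=cv2.INTER_CUBIC))
cv2.imwrite('pics/c28.png',cv2.resize(a[150:250,300:440,::-1],None,fx=5,fy=5,interpolation=cv2.INTER_CUBIC))
E
```

```text
16.9333 [ 551.40242755 -352.19458758   41.1784451 ] 105.78433234430216 [-3.65022998 -4.08509236  5.52108141]
```

View pics/c27.png

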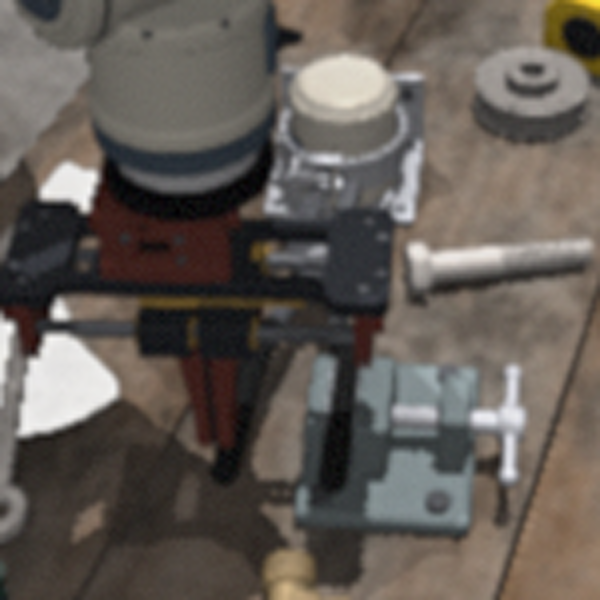

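View pics/c28.png

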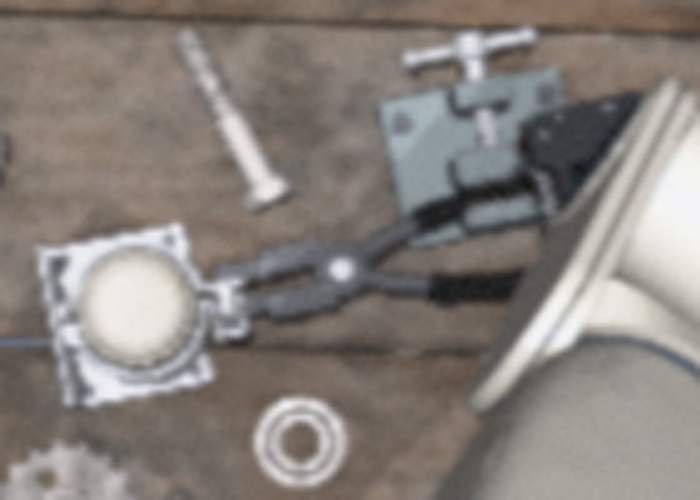

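```bash
python3 - <<'E'
from hp import *
a=onz('top',P([(342,269),(432,286),(500,287)],300,150,5),40); b=onz('top',P([(618,308),(728,374)],280,160,7),40)
print(ang(a[0],a[1]),ang(b[0],b[1]),ang(a[0],a[1])-ang(b[0],b[1]))
c=cv2.imread('pics/t13.png')
cv2.imwrite('pics/c29.png',cv2.resize(c[185:225,335:375],None,fx=14,fy=14,interpolation=cv2.INTER_CUBIC))
E
```

```text
-99.08618080295513 -119.50778903839085 20.421608235435727
```

View pics/c29.png

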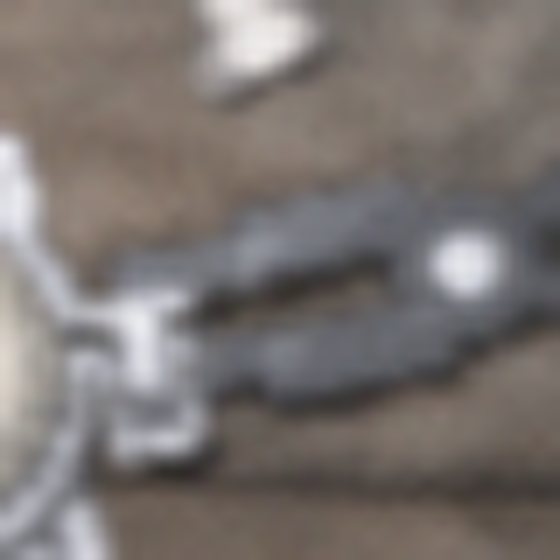

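Emit:
step_arm(
  motion=[
    [[0,0.001,0,-0.2,0],[0,0.002,0,-0.3,0],[0,0.003,0,-0.3,0],[0,0.003,0,-0.3,0]],
  ],
)

```text
t: 17.37
ee_pos: [554.1, -351.3, 41.2]
ee_rot: [0.601, 0.799, -0.0, 0.0]
contact_force: [-5.2, -3.5, 7.1]
finger_gap: 0.5
```

```bash
python3 - <<'E'
from hp import *
s=r.get_state();print(s['ee_pos'],yaw(s),s['contact_force'],s['moment'],s['finger_gap'])
a=snap('wrist','w14'); b=snap('side','s14')
cv2.imwrite('pics/c30.png',cv2.resize(b[230:300,245:335,::-1],None,fx=8,fy=8,interpolation=cv2.INTER_CUBIC))
E
```

```text
[ 554.12132077 -351.30340576   41.18019729] 106.07848471182159 [-5.16372669 -3.47971005  7.05947136] [-0.73779833  0.71227639  0.02553129] 0.5458645745860181
```

View pics/w14.png

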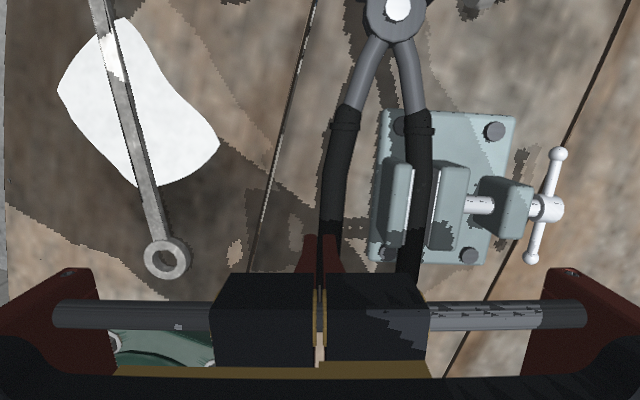

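View pics/c30.png

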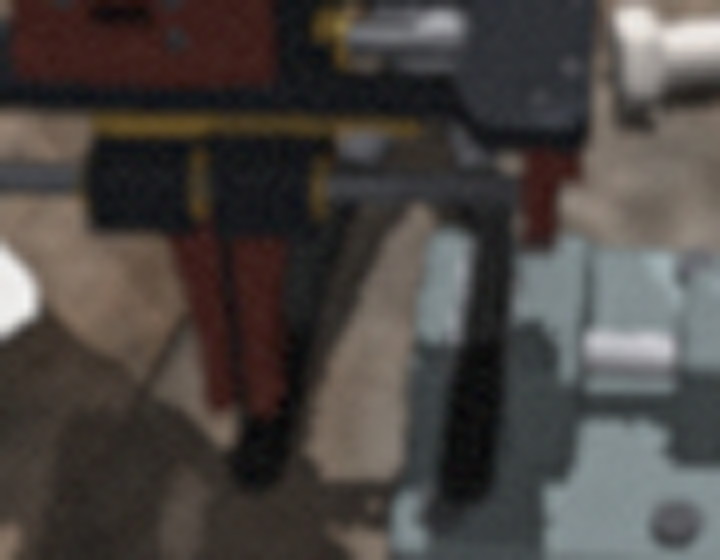

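```bash
python3 - <<'E'
from hp import *
s=r.get_state(); M=Ro.from_quat(s['ee_rot']).as_matrix(); e=s['ee_pos']
sc=lambda p:((p-[245,230])*8).round()
print('tip',sc(proj('side',[e+M@[0,0,22]])),'tcp',sc(proj('side',[e])), 'tip corners',sc(proj('side',[e+M@[10,13,22],e+M@[-10,13,22],e+M@[10,-13,22],e+M@[-10,-13,22]])))
for a in (.36,.385):
    q,yw,G=pose(a,0); print(a,'grip',G,sc(proj('side',[[*G,37]])))
print('wrist tip',proj('wrist',[e+M@[0,0,22],e,e+M@[10,13,22],e+M@[10,-13,22]]))
print('wrist grip',proj('wrist',[[*pose(.36,0)[2],45],[*pose(.385,0)[2],45]]))
E
```

```text
tip [[252. 442.]] tcp [[246. 384.]] tip corners [[307. 413.]
 [298. 474.]
 [207. 411.]
 [197. 471.]]
0.36 grip [ 558.44972354 -348.79478984] [[268. 392.]]
0.385 grip [ 561.76051403 -348.65465457] [[280. 395.]]
wrist tip [[319.11738068 234.16206674]
 [319.05776218 247.58396654]
 [338.29539011 220.44147535]
 [299.95908509 220.40025285]]
wrist grip [[327.28115221 248.45638262]
 [332.61417705 249.65041098]]
```

```bash
python3 - <<'E'
from hp import *
sc=lambda p:((p-[245,230])*8).round()
rel=np.array([-43,-152])
for s in (.25,.3,.36,.385):
    R=np.array([[np.cos(s),-np.sin(s)],[np.sin(s),np.cos(s)]]); q=pv+R@rel; print(s,q,sc(proj('side',[[*q,37]])))
w=onz('wrist',[[397,8],[347,112],[334,195]],40)
print(w,ang(w[0],w[1]),ang(w[0],w[2]),ang(w[1],w[2]))
import pickle
c=pickle.load(open('w1.pkl','rb'))
w=onz('wrist',P([(234,220),(137,322),(95,430)],250,80,3.5),40,c);print(w,ang(w[0],w[1]),ang(w[0],w[2]),ang(w[1],w[2]))
E
```

```text
0.25 [ 550.44216767 -374.21305835] [[198. 459.]]
0.3 [ 558.33960238 -374.21851523] [[227. 467.]]
0.36 [ 567.80212004 -373.70410923] [[263. 474.]]
0.385 [ 571.73265618 -373.32240465] [[278. 477.]]
[[ 555.58785959 -215.02741988   40.        ]
 [ 546.51906369 -270.47779263   40.        ]
 [ 553.26634005 -317.08832672   40.        ]] -99.28837602068819 -91.30304876027895 -81.7631587791981
[[ 554.36306224 -217.36075866   40.        ]
 [ 525.02820186 -265.66922944   40.        ]
 [ 516.79509559 -314.12595304   40.        ]] -121.26781960066154 -111.21812546371586 -99.64283161156253
```

```bash
python3 - <<'E'
from hp import *
for a in (.3,.2,.1,0):
    q,yw,G=pose(a,18); print(a,to(*q,41,yw))
q,yw,G=pose(0,50); print(to(*q,41,yw))
E
```

```text
0.3 (array([ 0.0054, -0.0206,  0.0002]), np.float64(6.28))
0.2 (array([ 0.0118, -0.0327,  0.0002]), np.float64(12.01))
0.1 (array([ 0.0195, -0.0441,  0.0001]), np.float64(17.74))
0 (array([ 0.0282, -0.0547,  0.0001]), np.float64(23.47))
(array([ 0.0409, -0.084 ,  0.0001]), np.float64(23.47))
```

Emit:
step_arm(
  motion=[
    [[0.001,-0.007,0,1,0],[0.002,-0.014,0,3,0],[0.0054,-0.0206,0,6,0],[0.0085,-0.0267,0,9,0],[0.0118,-0.0327,0,12,0],[0.0155,-0.0385,0,15,0],[0.0195,-0.0441,0,18,0],[0.024,-0.05,0,21,0],[0.028,-0.055,0,23.5,0],[0.033,-0.065,0,23.5,0],[0.038,-0.077,0,23.5,0],[0.041,-0.085,0,23.5,0]],
  ],
)

```text
t: 18.47
ee_pos: [459.8, -333.9, 40.3]
ee_rot: [0.751, 0.66, -0.0, -0.001]
contact_force: [1.0, -0.3, -0.8]
finger_gap: 0.3
```

```bash
python3 - <<'E'
from hp import *
s=r.get_state();print(s['t'],s['ee_pos'],yaw(s),s['contact_force'],s['finger_gap'])
a=snap('top','t15'); b=snap('side','s15')
cv2.imwrite('pics/c31.png',cv2.resize(b[170:320,220:370,::-1],None,fx=4,fy=4,interpolation=cv2.INTER_CUBIC))
print(to(549,-211,270,103))
E
```

```text
18.4667 [ 459.75657284 -333.92569001   40.31404442] 82.6567192382981 [ 1.04752328 -0.30410926 -0.81417291] 0.32447941082819126
(array([ 0.1339,  0.0724, -0.2295]), np.float64(-20.42))
```

View pics/c31.png

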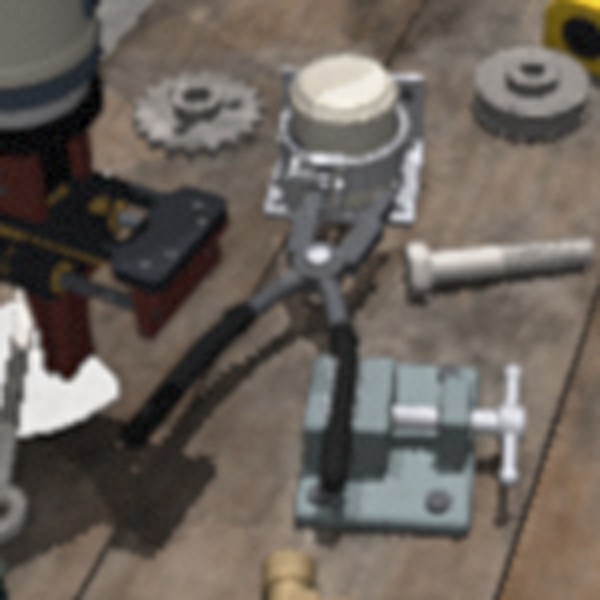

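Handle reopened. Lift straight up and look from above with the wrist camera.

Emit:
step_arm(
  motion=[
    [[0,0,-0.03,0,0],[0,0,-0.07,0,0],[0,0,-0.11,0,0],[0.02,0.01,-0.15,0,0],[0.045,0.025,-0.17,-5,0],[0.075,0.045,-0.19,-10,0],[0.1,0.06,-0.2,-15,0],[0.125,0.07,-0.22,-20.4,0],[0.134,0.072,-0.23,-20.4,0],[0.134,0.072,-0.23,-20.4,0],[0.134,0.072,-0.23,-20.4,0],[0.134,0.072,-0.23,-20.4,0]],
  ],
)

```text
t: 19.57
ee_pos: [548.9, -211.9, 269.7]
ee_rot: [0.623, 0.782, -0.0, -0.001]
contact_force: [-0.1, -0.7, -0.3]
finger_gap: 0.4
```

```bash
python3 - <<'E'
from h import *
s=r.get_state();print(s['t'],s['ee_pos'],yaw(),abs(s['dq']).max())
import pickle
pickle.dump(cal('wrist'),open('w5.pkl','wb')); a=snap('wrist','w5')
cv2.imwrite('pics/c32.png',cv2.resize(a[90:195,280:370,::-1],None,fx=5.7,fy=5.7,interpolation=cv2.INTER_CUBIC))
cv2.imwrite('pics/c33.png',cv2.resize(a[40:195,260:380,::-1],None,fx=3.8,fy=3.8,interpolation=cv2.INTER_CUBIC))
E
```

```text
19.5667 [ 548.87462293 -211.90079634  269.65432135] 102.8741883144176 0.010739367193429664
```

View pics/c32.png

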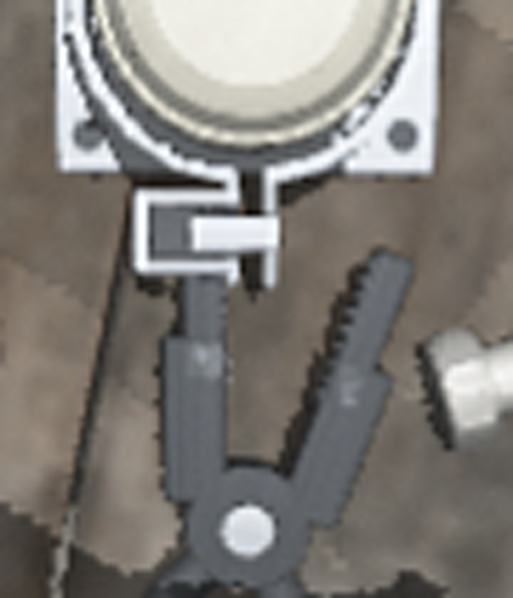

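View pics/c33.png

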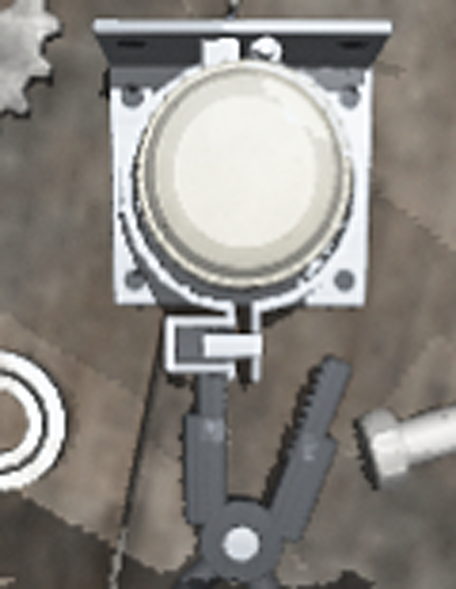

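```bash
python3 - <<'E'
from m import *
meas('w5.pkl',(246,530),[(60,174),(435,174)],[(232,287),(277,287)],[(93,24),(391,24)])
a=snap('top','t16'); o=cv2.imread('pics/top0.png')[:,:,::-1]
for n,(u,v,k) in dict(pulley=(287,179,18),sprocket=(313,253,18),bearing=(360,238,13),bolt=(347,175,20),tee=(438,184,14),tape=(264,167,14),span=(367,268,12),span2=(432,243,9)).items():
    g=lambda im: cv2.cvtColor(np.ascontiguousarray(im),cv2.COLOR_RGB2GRAY)
    t=g(o)[v-k:v+k,u-k:u+k]; w=g(a)[v-k-6:v+k+6,u-k-6:u+k+6]; m=cv2.matchTemplate(w,t,cv2.TM_CCOEFF_NORMED); _,x,_,l=cv2.minMaxLoc(m); print(n,round(x,2),l[0]-6,l[1]-6)
E
```

```text
[ 554.32569174 -216.54533229   47.        ] -77.0763387802451 -77.09697887183155 o (np.float64(118.7), np.float64(-0.6)) (np.float64(117.6), np.float64(-0.3)) ears [(np.float64(56.8), np.float64(3.3)), (np.float64(56.8), np.float64(-6.9))]
pulley 1.0 0 0
sprocket 0.98 0 0
bearing 0.42 2 -3
bolt 0.55 -1 -1
tee 0.24 0 0
tape 1.0 0 0
span 0.35 -6 -4
span2 1.0 0 0
```

View pics/t16.png

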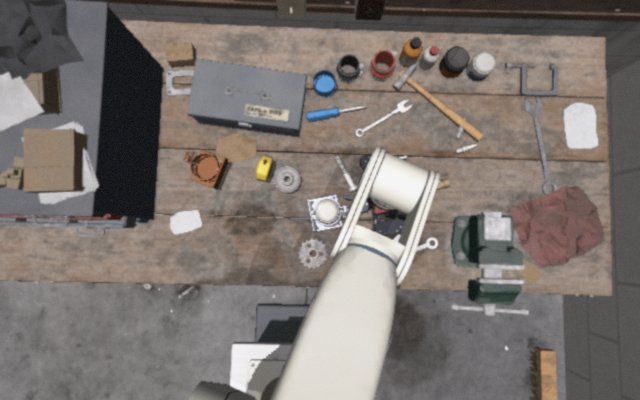

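```bash
python3 -c "
from plant import r
print(r.get_state()['t']); print(r.finish_job())"
```

```text
19.6667
the job is handed in; nothing more can be done
None
```

The clip is snapped shut and the job was handed in at 19.7 s. I pushed the bracket along the bench with two fingertips on its back plate, without gripping or lifting it. I stopped with both ears between the jaws, pressed the free handle until the catch snapped, then let it spring back.

**Last checks**
- **Snap:** the sideways force on the handle rose to about 15 N, then fell to about 4 N as the handle kept moving.
- **Clip:** in the last wrist picture the ears are parallel, about 10 mm apart over their outer sides, with the hook across the catch. They still stand between the reopened jaws.
- **Bracket:** it stands 118 mm out from the pivot and about 0.5 mm to the -y side. That is inside the 0 to 6 mm allowance but near its edge; 3 mm was the aim. Its heading agrees with the pliers' axis as measured.
- **Filter and handle:** the filter is upright, and the moving jaw and free handle are back where they were before the press.
- **Bystanders:** the pulley, sprocket, tape measure and one end of the spanner matched the first picture exactly. The arm hid the bearing, bolt, tee and the spanner's other end in that final comparison. Wrist and side pictures, checked by eye only, showed nothing disturbed.

**One disagreement:** at full press the tool centre lay closer to the handle's centre than the finger and grip thicknesses should allow. I did not resolve why. By camera the handle had turned about 0.36 rad, which matches closed jaws.

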